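# Take down the truss bridge and case it

## Robot

A 7-joint arm with a two-finger parallel gripper is mounted at the origin on the work surface. World frame = base frame: x ahead of the robot, y to its left, z up, the work surface at z = 0. Lengths are in m, angles in rad, forces in N, time in s.
With the tool pointing down it reaches from about 0.4 to 0.85 m from the base axis. Payload 10.4 kg.
Tool frame: the origin (TCP) lies at the very end of the fingers, on their centre line; the grasp point (between the pads) lies 19 mm behind it; z points along the fingers, x is the direction in which the jaws open and shut, and the axes are right-handed (so a half turn about z gives the same grasp; the last joint's range is limited). The gripper opens to 87 mm and grips with 3 to 60 N. Pads are 19 mm wide; open, the fingers measure 117 mm over their backs; the gripper's body (75 mm by 190 mm) begins 51 mm behind the grasp point.
Start: joints at [-1.313, 0.332, -0.065, 1.46, 0.022, 1.35, -0.088], TCP at [0.173, 0.601, 0.223] pointing down, gripper open.
Joint ranges: [-2.6, 2.6], [-0.5, 2.12], [-1.47, 1.34], [0.16, 2.42], [-1.27, 4.41], [0.06, 2.06], [-2.6, 2.6]. Speed limits (rad/s): [2.22, 2.22, 2.79, 2.79, 3.14, 3.14, 3.14].

## Interface

Orientations are given as a unit quaternion [x, y, z, w].
In Python, from bench import r gives the robot as it stands. The module is installed in compiled form; this text tells all that it offers.
- The arm moves only by the tool carry_out, never from a script. Its argument "commands" is a list that holds one entry, the list of rows, each a list of 7 numbers: the closure in counts, from 0 (fully open) to 255 (shut), then the shift along the tool's x, y, z in units of 25 mm (1.0 is 25 mm), then the turn, a rotation vector about the tool's x, y, z in units of 5 degrees (1.0 is 5 degrees). A call has 1 to 12 rows; each row is the pose to reach, as a shift and turn from the pose measured when the call began, along the tool's axes at that moment; what a row does not reach only later rows make up. A row lasts 1/8 s, in which the tool goes at most 62.5 mm and 10.7 degrees, less where a joint would pass 70% of its speed; a pose out of reach is approached as far as the arm can. A call with a gripper value outside its range is refused whole. The fingers move at their own pace and stop on an object; "grip_force" is the grip in N (left out, the last holds). Time passes only in rows, so rows that repeat a pose let the fingers close. It gives the time, the measured TCP pose, the force and the opening at its end, in the units of the state.
- r.read_state(): the state, without advancing time (a new reading comes with each control period).
- r.camera(name): name is "scene" or "side" or "wrist"; returns the picture (480x640x3 uint8, blue, green, red); there is no depth.
- r.camera_info(name): a dict with "fx", "fy", "cx", "cy" (pixels), "k1" (the pictures are not rectified: a ray, as slopes to the right and down, at radius r is drawn at 1 + k1 r^2 times it, then the intrinsics apply), "origin" and "rotation" of the camera in the world. Camera axes: x right, y down, z forward; pixel columns grow to the right and rows downward; lengths in m; the calibration is good to about 2 mm. A picture is of the moment at which its call begins: read the wrist's pose just before it. camera_info takes no time and is no camera call; for the wrist camera it gives the pose at the moment of the call.
- r.close_job(): hands the job in, once; it reports no verdict.
The state is a dict: "time": time; "joint_positions": joint angles; "joint_vel": joint speeds; "joint_torque": joint torques, N m; "ee_pos": TCP position; "eef_rot": TCP orientation; "ft_force": force on the tool from outside, world axes, zero at the start; "torque": the same for the moment, N m; "width": finger opening in m.
Only numpy, scipy, OpenCV 4.12 (cv2) and the standard library are available. Lean on these libraries where they do the work, as an engineer would, in place of code of your own. Each camera call takes 0.05 s, during which the arm holds its last target.

## Task

Take the truss bridge off the end of the track by pulling it straight out along the line until its clip lets go, and lay it upright on its base in the open wooden case. Shut the case's lid and press it down until the catch snaps, then give a firm tug up on the lid's grip bar to check that the catch holds (press it shut again if it gives), and leave the lid shut. Do not disturb the wagon, the silo and the hut.

Things in the scene. Friction and masses are not known exactly. Their poses are not given: they have to be found in the camera images.
- span_mid (a point): Centre of the dark red model railway truss bridge, half-way up, 31 mm above its underside. Bridge 150 mm long, 46 mm wide, 62 mm high, 0.18 to 0.33 kg, standing on the table. x axis = along the bridge, away from the track end (pull direction), y across, z up. Grip it across its 46 mm width at mid-length, where each truss is a solid flat plate 34 mm long up to the top.
- span: The same bridge; origin under the centre of its 150 mm body, same axes. Black base 19 mm high, as wide as the trusses; trusses 4 mm thick, upright, cross-bars join their tops. From the base's -x end a tongue with a round head 24 mm across sticks out 35 mm, 3 to 13 mm above the underside; at the start it is snapped into the track end.
- track_joint (a point): Middle of the end face, 8 mm above the table, of the fixed black track piece (130 x 46 x 19 mm) that the bridge is clipped to. x axis = straight out of the slot, the way to pull, z up. The tongue sits in a roofed slot between two sprung balls and cannot be lifted out. A straight pull of 10 to 20 N frees it within 15 mm; after 40 mm it is clear. At the start span_mid is 76 mm along x from here.
- case_floor (a point): Centre of the inner floor, 6 mm above the table, of the fixed plywood case. x axis = along its length, y = to the hinged side, z up. Inside 228 mm long, 65 mm to the hinge wall (+y), 62 mm to the wall at -y; walls 66 mm high above the floor; outside 240 x 140 mm. The bridge fits in lengthwise, either way round, about the middle.
- lid_hinge (a point): Hinge axis of the case's lid, at the middle of the case's +y rim, 73 mm above the table; the hinge runs along this point's x axis. The frame turns with the lid. The lid is 240 mm long, reaches 152 mm from the hinge, is 8 mm thick and has a steel hook plate under the middle of its free edge.
- lid_grip (a point): Middle of the top face of the wooden grip bar on the lid's outer face: 70 mm long (along the hinge), 12 mm thick, 30 mm high. This point is 125 mm from the hinge and, when shut, 38 mm above it (111 mm above the table, 30 mm above the lid). z axis = lid's outward normal, up when shut. The frame turns with the lid.
- lid (a joint): Lid angle, rad: 0 shut, 1.57 upright, at most 2.25; starts leaning back at 1.85 to 2.2. Stays where left above 0.9; below, it sinks slowly and rests ajar on the catch at 0.09. Pressing the bar with 6 to 10 N snaps it shut, below 0.01. Caught, it lifts freely to about 0.025, then the catch holds.
- catch: Sprung steel ball, 10 mm across, in the middle of the outside of the case's -y wall, 60 mm above the table; the lid's hook plate snaps past it. Need not be touched. Lifting the lid by its bar takes 2 to 6 N (weight, hinge, grip); a tug of 9 to 11 N loads the catch well and it holds; at about 14 N or more it gives, and the lid comes up beyond 0.06 and must be pressed shut again.
- wagon: Open freight wagon, bystander, 130 x 36 x 52 mm, origin under its centre.
- silo: Aluminium silo, bystander, 48 mm across and 92 mm high, origin under its centre.
- hut: Wooden hut with a pitched roof, bystander, 85 x 67 x 53 mm, origin under its centre.
Mind the look-alikes: they are no part of the job. Leave any blue or orange look-alike of the span alone. What is shaped like the part that bears track_joint but purple is not meant.

How it is judged:
On the way, in this order (a step that is already met when the one before it is completed fails the run):
1. the bridge is pulled out of the track end along the line (x of span_mid in the frame of track_joint between 0.095 and 0.14 m and z of span_mid in the frame of track_joint below 0.06 m), for 0.05 s.
2. the bridge lies on its base in the case, let go (horizontal distance between span_mid and case_floor below 0.05 m and z of span_mid in the frame of case_floor below 0.036 m and angle between span_mid's own z axis and vertical below 0.1 rad and contact force between the fingers and span below 0.1 N), for 0.2 s.
3. the lid is pressed shut past its catch (value of joint lid below 0.01 rad), for 0.1 s.
4. the lid is tugged up against the catch and the catch holds (value of joint lid between 0.01 and 0.05 rad and contact force between catch and anything else above 1.5 N), for 0.15 s.
At the end, for the whole second after the job is handed in: The bridge lies on its base in the case (tilt under 0.1 rad, within 50 mm of the middle of the floor, centre less than 36 mm above it), and the lid is shut with its catch engaged (lid angle below 0.04 rad) (value of joint lid below 0.04 rad and horizontal distance between span_mid and case_floor below 0.05 m and z of span_mid in the frame of case_floor below 0.036 m and angle between span_mid's own z axis and vertical below 0.1 rad); the robot touches nothing.
It fails at once if the wagon, silo or hut is disturbed (moved more than 30 mm) (distance of any of wagon, silo, hut from where it was at the start of the episode above 0.03 m).
It also fails if it takes over 67 s, if anything falls off the work surface, if the arm or the gripper's body presses on something with over 40 N, if the wrist force passes 120 N, or if a joint passes its speed limit or range.

## Working session

There is one attempt and no reset: what is moved stays moved. The work goes in short steps, Python scripts to look and compute and a tool call to move; the robot and the scene stay as the last step left them, time stands still between calls to the robot, and variables do not carry over. Pictures are saved under pics/ and viewed, and the job is handed in when it is done.

Besides the shell and the picture viewer there is one more tool, called after "Request:" by a JSON object that holds its "api" and its "payload", one argument or row to a line. carry_out: Moves the arm, as the interface text tells. Its arguments: {"type":"object","properties":{"commands":{"type":"array"},"grip_force":{"type":"number"}},"required":["commands"]}

```bash
mkdir -p pics; python3 - <<'E'
from bench import r
import cv2
s=r.read_state(); print(s)
for n in ["scene","side","wrist"]:
    print(n,r.camera_info(n)); cv2.imwrite(f"pics/{n}0.png",r.camera(n))
E
```

```text
{'time': 0.0, 'joint_positions': array([-1.31262145,  0.33288017, -0.0646997 ,  1.46094413,  0.02162374,
        1.34992477, -0.08848417]), 'joint_vel': array([ 6.37081878e-04, -1.73473522e-03, -3.98838228e-05, -5.34194076e-04,
        3.51165102e-04,  7.19530559e-04,  1.22740823e-03]), 'joint_torque': array([-1.02294023e-03, -6.23246741e+01,  2.40848854e-02, -3.89903426e+01,
       -6.13569003e-02,  3.97908222e-02,  1.22371762e-04]), 'ee_pos': array([0.17309201, 0.60013899, 0.22174744]), 'eef_rot': array([ 7.99080537e-01,  6.01223554e-01, -5.54550869e-04,  4.74822082e-04]), 'ft_force': array([-0.41550023, -0.52124052, -0.33277504]), 'torque': array([0.01338547, 0.00541337, 0.00140696]), 'width': 0.08713578330809592}
scene {'fx': 564.5600029792764, 'fy': 564.5600029792764, 'cx': 313.71594105090094, 'cy': 246.91566217541202, 'k1': -0.15165019101984029, 'origin': array([1.21154808, 0.71083724, 0.80837267]), 'rotation': array([ 0.28676331,  0.8325036 , -0.45005688, -0.14884004])}
side {'fx': 480.9996399677162, 'fy': 480.9996399677162, 'cx': 322.79756407000207, 'cy': 240.75888013299823, 'k1': -0.08564347400617171, 'origin': array([0.31398737, 0.7732769 , 0.71899478]), 'rotation': array([-0.13582246,  0.87267742, -0.46542612,  0.0580078 ])}
wrist {'fx': 349.4071132046523, 'fy': 349.4071132046523, 'cx': 319.38055477814436, 'cy': 235.15494931057012, 'k1': -0.053884589781048126, 'origin': array([0.10331448, 0.62064686, 0.38371818]), 'rotation': array([0.79244249, 0.59492927, 0.08070978, 0.10761043])}
```

View pics/scene0.png

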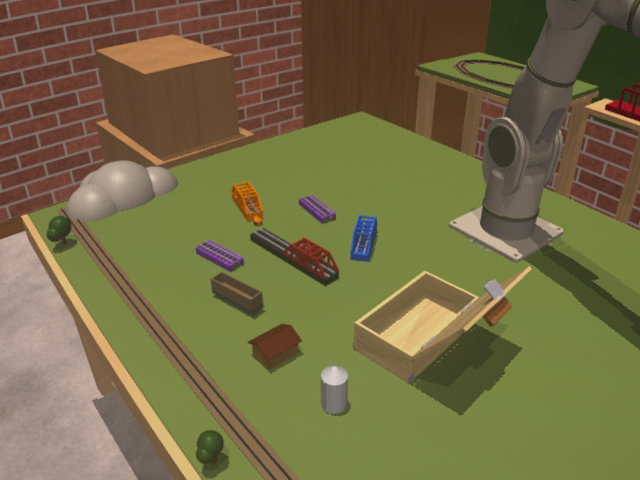

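View pics/side0.png

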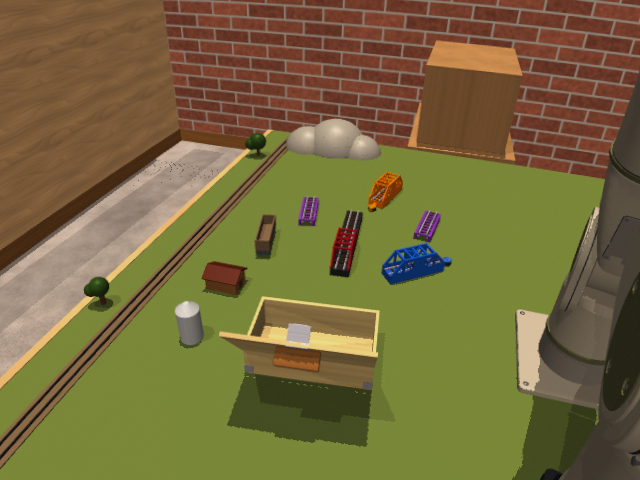

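View pics/wrist0.png

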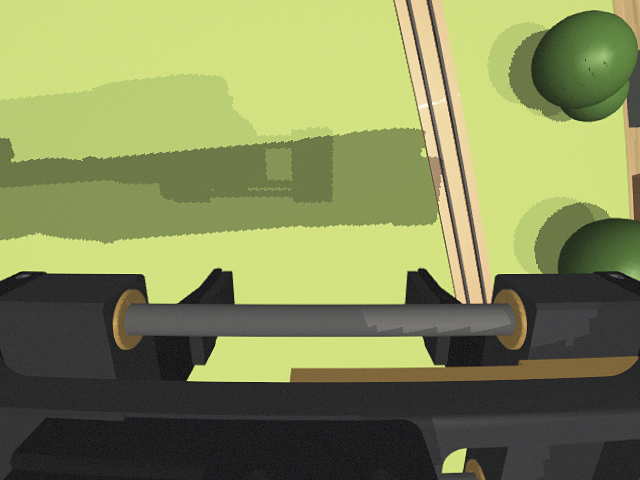

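Look-alikes, by scene pixel: dark red bridge on the black track (312,258), orange bridge (247,203), blue bridge (364,238), and purple track pieces (317,208) and (219,255). By the description I choose the dark red one on the black track, and check it in crops.

```bash
cat > h.py <<'E'
import numpy as np,cv2
from scipy.spatial.transform import Rotation as R
def ray(info,uv):
    K=np.array([[info['fx'],0,info['cx']],[0,info['fy'],info['cy']],[0,0,1]])
    d=np.array([info['k1'],0,0,0,0.])
    p=cv2.undistortPoints(np.array(uv,float).reshape(-1,1,2),K,d).reshape(-1,2)
    v=np.c_[p,np.ones(len(p))]
    return R.from_quat(info['rotation']).apply(v)
def at_z(info,uv,z):
    v=ray(info,uv);o=info['origin'];return o+v*((z-o[2])/v[:,2])[:,None]
def proj(info,P):
    K=np.array([[info['fx'],0,info['cx']],[0,info['fy'],info['cy']],[0,0,1]])
    q=R.from_quat(info['rotation']).inv().apply(np.array(P,float).reshape(-1,3)-info['origin'])
    s=q[:,:2]/q[:,2:];s=s*(1+info['k1']*(s**2).sum(1))[:,None]
    return s*[info['fx'],info['fy']]+[info['cx'],info['cy']]
def tri(a,ua,b,ub):
    A=ray(a,[ua])[0];B=ray(b,[ub])[0]
    t=np.linalg.lstsq(np.c_[A,-B],b['origin']-a['origin'],rcond=None)[0]
    p=a['origin']+A*t[0];q=b['origin']+B*t[1];return (p+q)/2,np.linalg.norm(p-q)
E
python3 - <<'E'
import cv2
def c(n,x,y,w,h,k,o): cv2.imwrite(o,cv2.resize(cv2.imread(n)[y:y+h,x:x+w],None,fx=k,fy=k,interpolation=cv2.INTER_CUBIC))
c("pics/scene0.png",240,220,110,75,7,"pics/c1.png")
c("pics/side0.png",310,200,80,80,7,"pics/c2.png")
c("pics/scene0.png",340,255,200,130,4,"pics/c3.png")
c("pics/side0.png",210,285,180,110,4,"pics/c4.png")
E
```

```text
(no output)
```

View pics/c1.png

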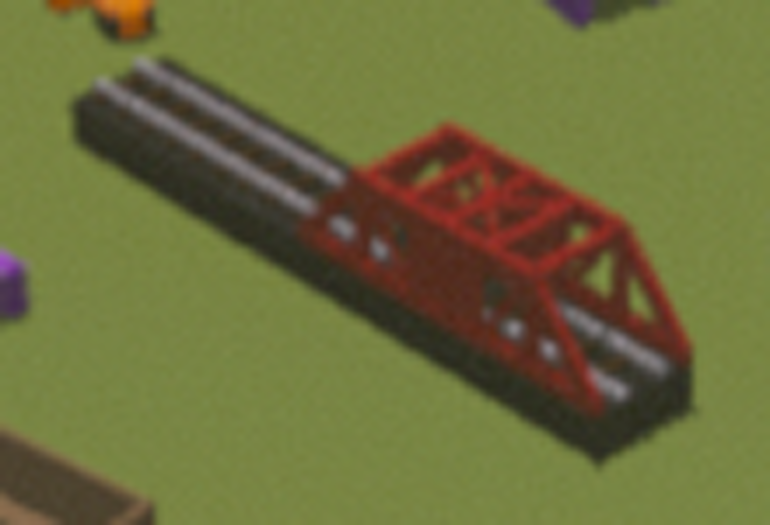

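View pics/c2.png

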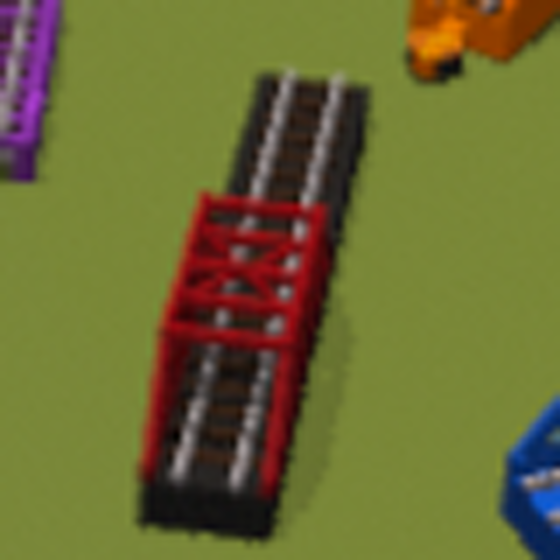

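View pics/c3.png

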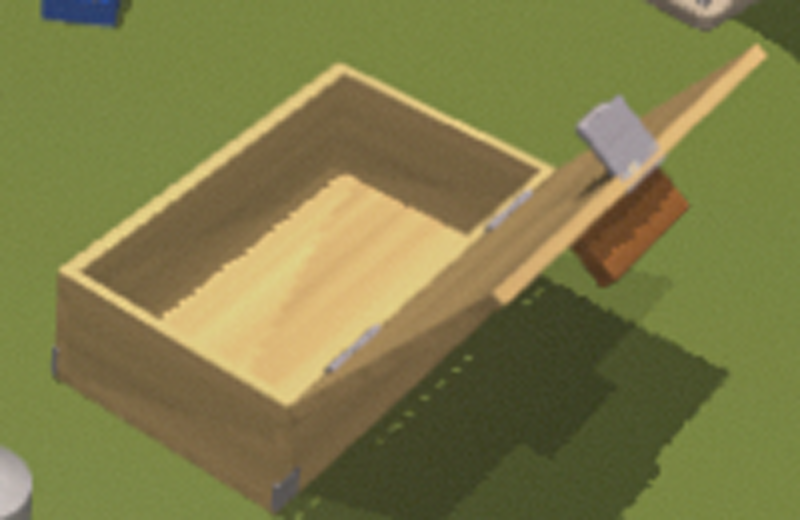

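View pics/c4.png

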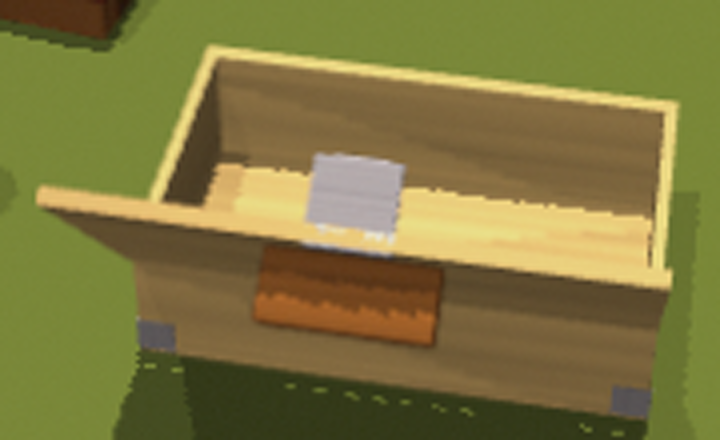

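```bash
cat > fit.py <<'E'
from h import *
from bench import r
from scipy.optimize import least_squares
S=r.camera_info("scene");D=r.camera_info("side")
np.set_printoptions(precision=4,suppress=True)
def fit(obs,x0):
    # obs: (cam, local xyz, uv)
    def f(x):
        c,s=np.cos(x[2]),np.sin(x[2]);o=[]
        for cam,p,uv in obs:
            P=[x[0]+c*p[0]-s*p[1],x[1]+s*p[0]+c*p[1],p[2]]
            o.append((proj(cam,P)[0]-uv))
        return np.array(o).ravel()
    q=least_squares(f,x0);print(q.x,"\n",f(q.x).reshape(-1,2));return q.x
for n,cam,uv,z in [("endS",S,[[325.7,285.7],[338.6,278.3]],0),("endD",D,[[330.4,275],[348.3,276.7]],0),("farS",S,[[250.7,235],[262.1,228.3]],.019),("farD",D,[[346.9,210.7],[362.6,212.6]],.019),
 ("rimS",S,[[355,322.5],[425,271.3],[478,296.3],[412,356.3]],.072),("rimD",D,[[263,296.8],[379.5,310.8]],.072),("botD",D,[[244.5,371],[372.5,388.8]],0),("botS",S,[[354.3,349.5],[408.8,383]],0),
 ("silo",S,[[334,410]],0),("hut",S,[[276,345]],.03),("wagon",S,[[237,293]],.02),("blue",S,[[364,240]],.03)]:
    print(n,at_z(cam,uv,z)[:,:2].tolist())
E
python3 fit.py
```

```text
endS [[0.5481376023617873, -0.11508481795751624], [0.505664601503344, -0.11862011939865102]]
endD [[0.5458795188146781, -0.11405871934253098], [0.5031086887671403, -0.12156627403142373]]
farS [[0.5811132255853342, -0.38978374872837906], [0.5389690025252082, -0.39921518826053193]]
farD [[0.5779375969238719, -0.39244473213254527], [0.5327331879017212, -0.39708490910940664]]
rimS [[0.6368162687806437, 0.0879093455844755], [0.4013499751278554, 0.05563975383420594], [0.37974566825094336, 0.1885086498535895], [0.6170901846364747, 0.22517330152684462]]
rimD [[0.6331142244022309, 0.08851032665227976], [0.39782350577545655, 0.05413640354515248]]
botD [[0.6184839389706277, 0.2237640462045286], [0.3767124938226546, 0.1886992180668834]]
botS [[0.6369145242627307, 0.08943142794037517], [0.6160998393095032, 0.22512066318086515]]
silo [[0.7702217589254337, 0.18664810124213094]]
hut [[0.7720618162493329, 0.006110903536407752]]
wagon [[0.739404978905005, -0.19821222604039979]]
blue [[0.37645936627069776, -0.17318167679515228]]
```

```bash
cat >> fit.py <<'E'
print("BRIDGE")
# local origin: body centre. y+ toward robot
b=fit([(S,(.075,-.023,0),(325.7,285.7)),(S,(.075,.023,0),(338.6,278.3)),(D,(.075,-.023,0),(330.4,275)),(D,(.075,.023,0),(348.3,276.7)),
 (S,(-.206,-.023,.019),(250.7,235)),(S,(-.206,.023,.019),(262.1,228.3)),(D,(-.206,-.023,.019),(346.9,210.7)),(D,(-.206,.023,.019),(362.6,212.6))],[.53,-.19,1.68])
print("CASE") # local origin: outer centre; inner y offset: walls
H=.120
y1,y0=.0715,-.0685
c=fit([(S,(H,y0,.072),(355,322.5)),(S,(-H,y0,.072),(425,271.3)),(S,(-H,y1,.072),(478,296.3)),(S,(H,y1,.072),(412,356.3)),
(D,(H,y0,.072),(263,296.8)),(D,(-H,y0,.072),(379.5,310.8)),(D,(H,y1,0),(244.5,371)),(D,(-H,y1,0),(372.5,388.8)),(S,(H,y0,0),(354.3,349.5)),(S,(H,y1,0),(408.8,383))],[.507,.14,.15])
def w(x,p):
    cc,s=np.cos(x[2]),np.sin(x[2]);return [x[0]+cc*p[0]-s*p[1],x[1]+s*p[0]+cc*p[1],p[2]]
# truss top corners
for p in [(-.037,.023,.062),(-.037,-.023,.062),(.037,.023,.062),(.037,-.023,.062)]: print(proj(S,w(b,p)),proj(D,w(b,p)))
# lid corners for angles
for a in (1.85,1.95,2.05,2.15,2.2):
    L=[]
    for x in (-H,H):
        L.append(w(c,(x,y1-.152*np.cos(a),.073+.152*np.sin(a))))
    print(a,proj(S,L).ravel(),proj(D,L).ravel(),L[0],L[1])
E
python3 fit.py | sed -n '/BRIDGE/,$p'
```

```text
BRIDGE
[ 0.5339 -0.192   1.6857] 
 [[ 0.0483  0.0371]
 [ 0.6171 -0.8004]
 [-0.799  -0.3899]
 [ 0.1241  0.3958]
 [-0.6186 -0.769 ]
 [ 1.3224 -0.5429]
 [-0.6702 -0.4094]
 [-0.4764 -0.4911]]
CASE
[0.5075 0.1372 0.1448] 
 [[-0.1246 -0.4442]
 [-0.3272 -1.1641]
 [ 1.1841  0.2477]
 [ 0.4844 -0.2463]
 [-1.0321 -0.8447]
 [-0.2033 -0.7395]
 [ 0.8978  0.9212]
 [-1.138   0.5808]
 [-0.57   -0.8763]
 [ 0.1233  0.0083]]
[[306.5845 238.0794]] [[355.8123 230.797 ]]
[[292.8006 245.3521]] [[337.8257 228.6488]]
[[328.0406 249.8505]] [[352.01   247.1562]]
[[314.2218 257.6067]] [[333.1018 244.8132]]
1.85 [509.5931 245.6493 441.2027 303.8491] [381.7297 317.8561 228.324  299.0332] [np.float64(0.37239831906984877), np.float64(0.23210576697008806), np.float64(0.21911383085224556)] [np.float64(0.6098865001270695), np.float64(0.26673759998731045), np.float64(0.21911383085224556)]
1.95 [515.8032 250.6019 448.1516 309.9156] [380.9176 326.8194 225.7556 307.4421] [np.float64(0.37032361702857136), np.float64(0.2463330593508765), np.float64(0.21420187668058815)] [np.float64(0.6078117980857921), np.float64(0.280964892
[... 173 characters left out ...]
600040296074289), np.float64(0.20787908003227307)] [np.float64(0.605818221997076), np.float64(0.2946358626246513), np.float64(0.20787908003227307)]
2.15 [527.0373 262.0487 460.9022 323.6464] [379.0238 346.4846 221.1075 326.0063] [np.float64(0.3664375099569905), np.float64(0.2729820819239637), np.float64(0.20020861620137165)] [np.float64(0.6039256910142112), np.float64(0.3076139149411861), np.float64(0.20020861620137165)]
2.2 [529.542  265.18   463.7826 327.3463] [378.5028 351.6602 220.0783 330.9165] [np.float64(0.3655350902942937), np.float64(0.2791704348227998), np.float64(0.19589145338057767)] [np.float64(0.6030232713515143), np.float64(0.3138022678400222), np.float64(0.19589145338057767)]
```

```bash
cat > go.py <<'E'
from h import *
from bench import r
np.set_printoptions(precision=3,suppress=True)
def downq(yaw): # tool x at yaw, z down
    c,s=np.cos(yaw),np.sin(yaw)
    return R.from_matrix(np.array([[c,s,0],[s,-c,0],[0,0,-1]]))
def rel(p,yaw,st=None):
    st=st or r.read_state();Q=R.from_quat(st['eef_rot'])
    sh=Q.inv().apply(np.array(p)-st['ee_pos'])/.025
    rv=np.rad2deg((Q.inv()*downq(yaw)).as_rotvec())/5
    print(p,"->",sh.round(2),rv.round(2))
def st():
    s=r.read_state();x=R.from_quat(s['eef_rot']).as_matrix()
    print("t",round(s['time'],2),"p",s['ee_pos'],"yaw",round(np.arctan2(x[1,0],x[0,0]),3),"tz",x[:,2],"F",s['ft_force'],"w",round(s['width'],4),"q",s['joint_positions'])
E
python3 - <<'E'
from go import *
rel([.45,.35,.30],.9); rel([.53,.0,.28],.3); rel([.534,-.192,.22],.114)
E
```

```text
[0.45, 0.35, 0.3] -> [-6.55 13.41 -3.11] [0.   0.01 4.47]
[0.53, 0.0, 0.28] -> [-19.12  20.37  -2.3 ] [ 0.01  0.01 11.34]
[0.534, -0.192, 0.22] -> [-26.45  22.65   0.11] [ 0.01  0.01 13.48]
```

Request:
{"api": "carry_out", "payload": {
  "commands": [
    [[0,-1.5,3.5,-1.5,0,0,1],[0,-3,7,-3,0,0,2.2],[0,-5,10.5,-3.1,0,0,3.4],[0,-6.5,13.4,-3.1,0,0,4.5],[0,-8.5,14.5,-3,0,0,5.6],[0,-10.6,15.7,-2.8,0,0,6.8],[0,-13.4,17.2,-2.6,0,0,8.5],[0,-16.2,18.8,-2.5,0,0,10],[0,-19.1,20.4,-2.3,0,0,11.3],[0,-21.5,21.1,-1.9,0,0,12.5],[0,-24,21.9,-1.2,0,0,13.5],[0,-26.4,22.6,0.1,0,0,13.5]]
  ]
}}

```text
time: 1.65
ee_pos: [0.5133, -0.024, 0.2597]
eef_rot: [0.998, 0.055, 0.0, 0.0]
ft_force: [1.8, 0.4, -0.3]
width: 0.087
```

```bash
python3 - <<'E'
from go import *
st(); i=r.camera_info("wrist"); cv2.imwrite("pics/w1.png",r.camera("wrist")); st()
import pickle; pickle.dump(i,open("w1.pkl","wb"))
E
```

```text
t 1.65 p [ 0.513 -0.024  0.26 ] yaw 0.111 tz [ 0.001 -0.001 -1.   ] F [ 1.803  0.384 -0.27 ] w 0.087 q [-0.576  0.053  0.56   1.721 -0.028  1.374  0.099]
t 1.7 p [ 0.512 -0.033  0.258] yaw 0.102 tz [-0.001 -0.004 -1.   ] F [-2.669 -7.848 -1.275] w 0.087 q [-0.57   0.055  0.571  1.724 -0.026  1.373  0.107]
```

View pics/w1.png

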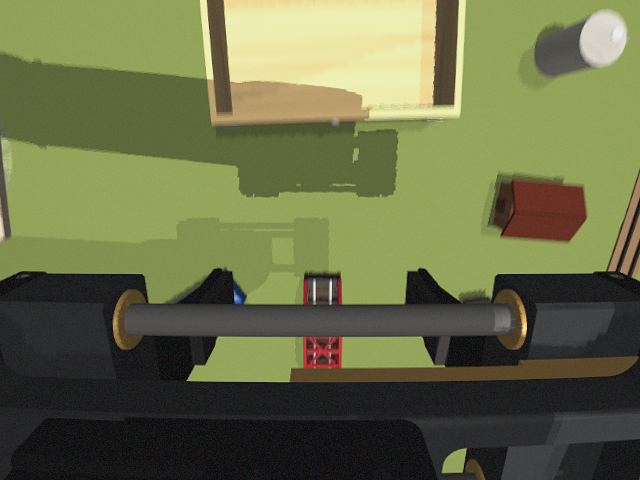

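```bash
python3 - <<'E'
from go import *
import pickle; i=pickle.load(open("w1.pkl","rb"))
print(at_z(i,[[305,276],[341,276]],.019), at_z(i,[[303,308],[341,308]],.062),"rim",at_z(i,[[211,123],[460,117]],.072))
rel([.534,-.192,.14],.114); rel([.533,-.185,.10],.114)
E
```

```text
[[ 0.506 -0.116  0.019]
 [ 0.55  -0.111  0.019]] [[ 0.507 -0.137  0.062]
 [ 0.55  -0.133  0.062]] rim [[0.4   0.053 0.072]
 [0.638 0.085 0.072]]
[0.534, -0.192, 0.14] -> [0.22 6.38 4.75] [ 0.05  0.02 -0.13]
[0.533, -0.185, 0.1] -> [0.21 6.09 6.34] [ 0.05  0.02 -0.13]
```

Request:
{"api": "carry_out", "payload": {
  "commands": [
    [[0,0.2,1.5,1,0,0,0],[0,0.2,3,2.2,0,0,0],[0,0.2,4.5,3.5,0,0,0],[0,0.2,6.2,4.7,0,0,0],[0,0.2,6.25,5.5,0,0,0],[0,0.2,6.25,5.5,0,0,0],[0,0.2,6.25,5.5,0,0,0],[0,0.2,6.25,5.5,0,0,0]]
  ]
}}

```text
time: 2.7
ee_pos: [0.5339, -0.1882, 0.1222]
eef_rot: [0.999, 0.052, 0.0, 0.002]
ft_force: [0.2, 0.3, -0.3]
width: 0.0873
```

```bash
python3 - <<'E'
from go import *
st(); 
for n,(x,y) in {"scene":(220,190),"side":(290,170)}.items(): cv2.imwrite(f"pics/{n}1.png",cv2.resize(r.camera(n)[y:y+130,x:x+160],None,fx=5,fy=4.5,interpolation=cv2.INTER_CUBIC))
rel([.5345,-.189,.024],.115)
E
```

```text
t 2.7 p [ 0.534 -0.188  0.122] yaw 0.103 tz [ 0.001 -0.004 -1.   ] F [ 0.246  0.303 -0.325] w 0.0873 q [-0.306  0.323  0.672  1.777 -0.218  1.116  0.54 ]
[0.5345, -0.189, 0.024] -> [0.03 0.01 3.92] [ 0.05  0.   -0.14]
```

View pics/scene1.png

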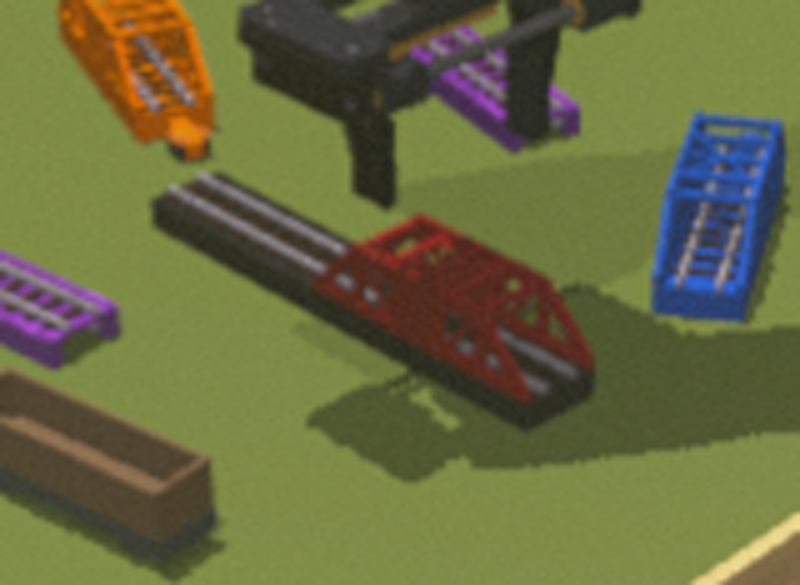

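View pics/side1.png

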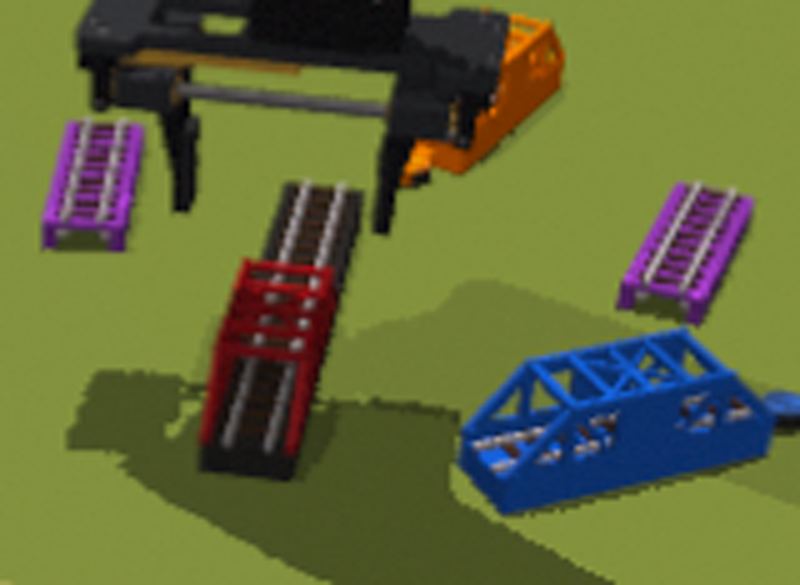

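The dark red bridge is clipped to the black track (scene crop centre about (450,310)). The fingers straddle it from above. Now I descend.

Request:
{"api": "carry_out", "payload": {
  "commands": [
    [[0,0,0,1,0,0,-0.1],[0,0,0,2,0,0,-0.1],[0,0,0,3,0,0,-0.1],[0,0,0,3.9,0,0,-0.1],[0,0,0,3.9,0,0,-0.1],[0,0,0,3.9,0,0,-0.1],[0,0,0,3.9,0,0,-0.1]]
  ]
}}

```text
time: 3.68
ee_pos: [0.5344, -0.1889, 0.0256]
eef_rot: [0.998, 0.056, 0.001, 0.002]
ft_force: [-0.1, 0.5, -0.5]
width: 0.0868
```

```bash
python3 - <<'E'
from go import *
st(); 
for n,(x,y) in {"scene":(260,200),"side":(300,190)}.items(): cv2.imwrite(f"pics/{n}2.png",cv2.resize(r.camera(n)[y:y+100,x:x+110],None,fx=7,fy=6,interpolation=cv2.INTER_CUBIC))
E
```

```text
t 3.67 p [ 0.534 -0.189  0.026] yaw 0.112 tz [ 0.002 -0.004 -1.   ] F [-0.123  0.537 -0.501] w 0.0868 q [-0.25   0.455  0.616  1.849 -0.317  0.934  0.621]
```

View pics/scene2.png

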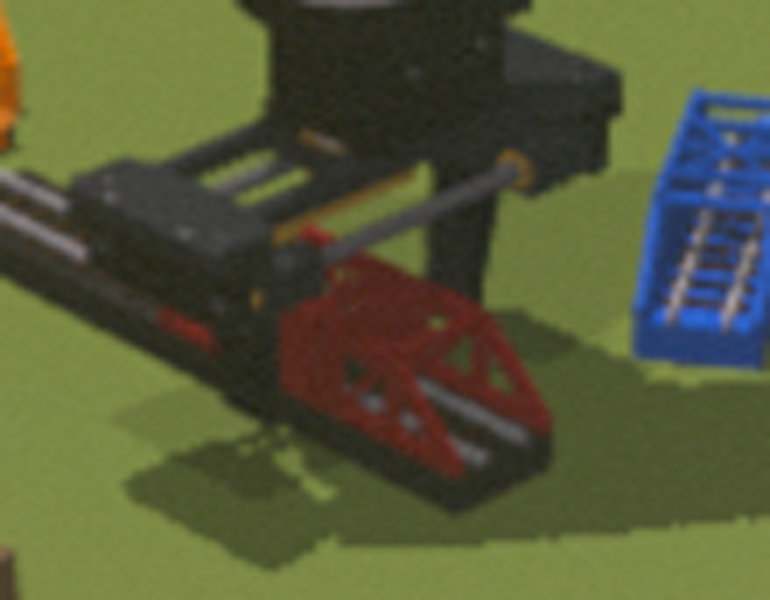

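View pics/side2.png

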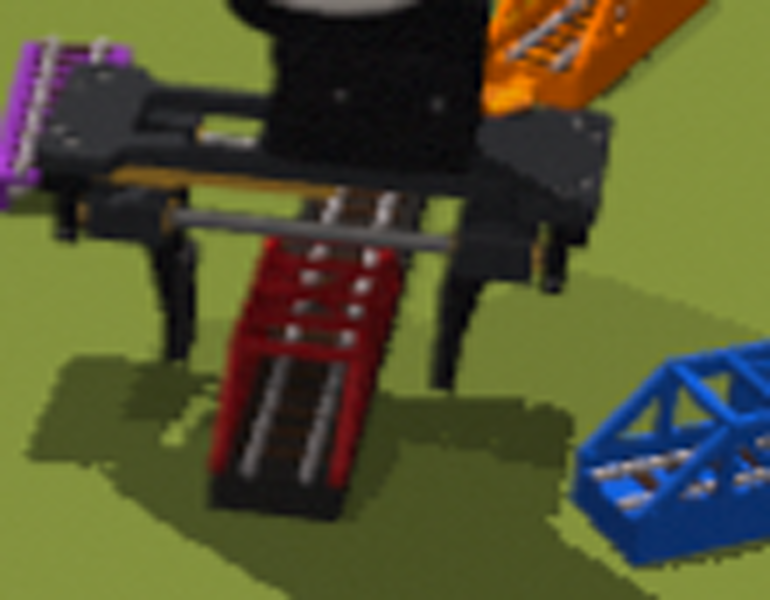

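Request:
{"api": "carry_out", "payload": {
  "commands": [
    [[90,0,0,0,0,0,0],[110,0,0,0,0,0,0],[255,0,0,0,0,0,0],[255,0,0,0,0,0,0],[255,0,0,0,0,0,0],[255,0,0,0,0,0,0]]
  ],
  "grip_force": 45
}}

```text
time: 4.53
ee_pos: [0.5343, -0.1888, 0.0252]
eef_rot: [0.998, 0.056, 0.001, 0.002]
ft_force: [0.5, -0.3, 0.3]
width: 0.0461
```

```bash
python3 - <<'E'
from go import *
st()
Q=R.from_quat(r.read_state()['eef_rot'])
print("pull +41mm units",Q.inv().apply(np.array([-np.sin(.115),np.cos(.115),0])*.041)/.025)
cv2.imwrite(f"pics/side3.png",cv2.resize(r.camera("side")[190:290,300:410],None,fx=7,fy=6,interpolation=cv2.INTER_CUBIC))
E
```

```text
t 4.53 p [ 0.534 -0.189  0.025] yaw 0.112 tz [ 0.002 -0.004 -1.   ] F [ 0.453 -0.34   0.251] w 0.0461 q [-0.25   0.455  0.616  1.849 -0.317  0.934  0.621]
pull +41mm units [-0.005 -1.64  -0.007]
```

View pics/side3.png

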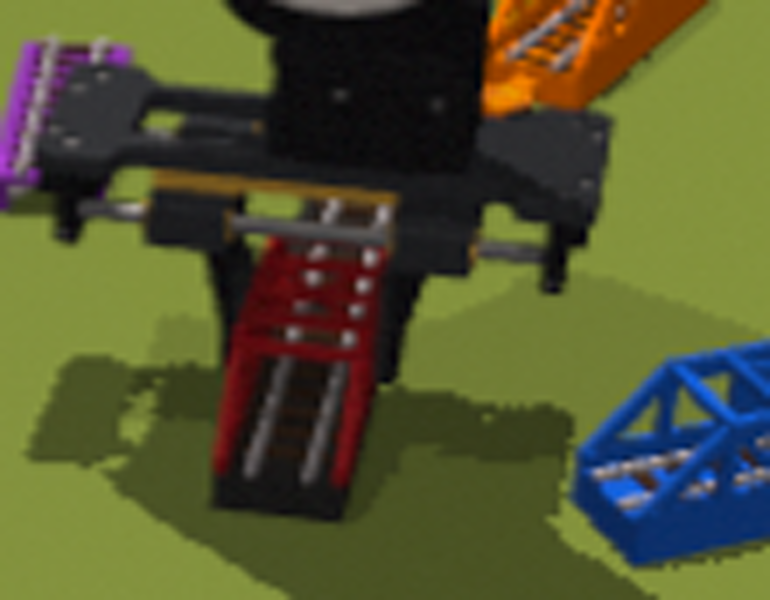

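Request:
{"api": "carry_out", "payload": {
  "commands": [
    [[255,0,-0.15,0,0,0,0],[255,0,-0.3,0,0,0,0],[255,0,-0.45,0,0,0,0],[255,0,-0.6,0,0,0,0],[255,0,-0.8,0,0,0,0],[255,0,-1.0,0,0,0,0],[255,0,-1.2,0,0,0,0],[255,0,-1.4,0,0,0,0],[255,0,-1.6,0,0,0,0],[255,0,-1.8,0,0,0,0],[255,0,-1.8,0,0,0,0],[255,0,-1.8,0,0,0,0]]
  ]
}}

```text
time: 6.08
ee_pos: [0.5294, -0.1434, 0.0252]
eef_rot: [0.998, 0.056, 0.001, 0.002]
ft_force: [-1.2, 0.9, 5.3]
width: 0.046
```

```bash
python3 - <<'E'
from go import *
st()
for n,(x,y) in {"scene":(260,200),"side":(300,190)}.items(): cv2.imwrite(f"pics/{n}4.png",cv2.resize(r.camera(n)[y:y+100,x:x+110],None,fx=7,fy=6,interpolation=cv2.INTER_CUBIC))
E
```

```text
t 6.08 p [ 0.529 -0.143  0.025] yaw 0.112 tz [ 0.002 -0.003 -1.   ] F [-1.194  0.925  5.303] w 0.046 q [-0.336  0.416  0.614  1.897 -0.294  0.917  0.531]
```

View pics/scene4.png

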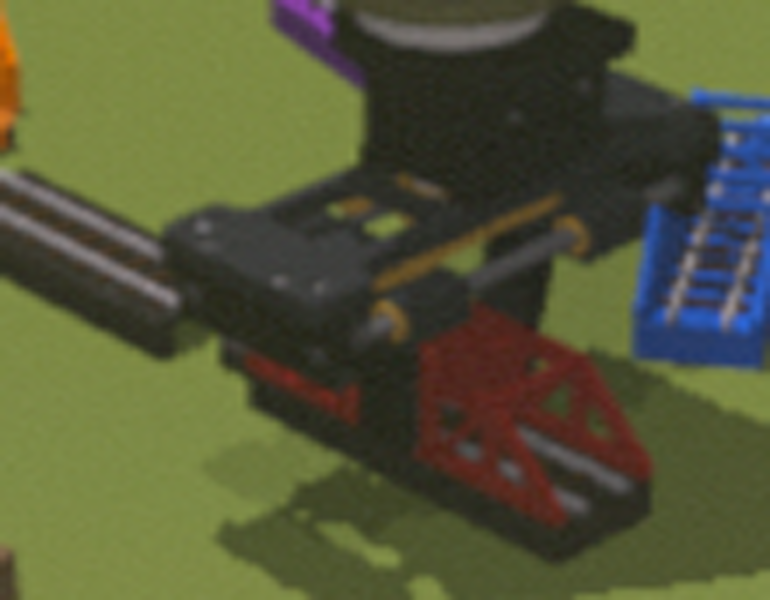

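View pics/side4.png

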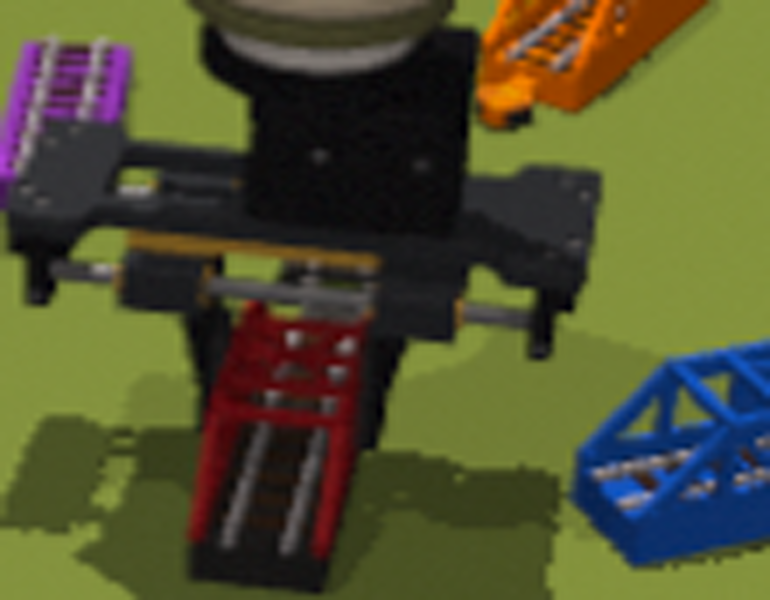

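Request:
{"api": "carry_out", "payload": {
  "commands": [
    [[255,0,-0.3,0,0,0,0],[255,0,-0.6,0,0,0,0],[255,0,-0.8,-0.5,0,0,0],[255,0,-1,-1.5,0,0,0],[255,0,-1.5,-2.5,0,0,0],[255,0,-2,-3.5,0,0,0],[255,0,-2,-4.5,0,0,0],[255,0,-2,-5.2,0,0,0],[255,0,-2,-5.2,0,0,0],[255,0,-2,-5.2,0,0,0]]
  ]
}}

```text
time: 7.42
ee_pos: [0.5229, -0.0932, 0.1541]
eef_rot: [0.998, 0.056, 0.0, 0.001]
ft_force: [-0.2, 0.4, -2.9]
width: 0.0459
```

```bash
python3 - <<'E'
from go import *
st()
for n,(x,y) in {"scene":(260,180),"side":(280,190)}.items(): cv2.imwrite(f"pics/{n}5.png",cv2.resize(r.camera(n)[y:y+130,x:x+150],None,fx=5,fy=4.5,interpolation=cv2.INTER_CUBIC))
rel([.4941,.1251,.15],1.716); rel([.50,.04,.16],1.5)
E
```

```text
t 7.42 p [ 0.523 -0.093  0.154] yaw 0.112 tz [ 0.    -0.003 -1.   ] F [-0.153  0.391 -2.934] w 0.0459 q [-0.504  0.194  0.665  1.83  -0.127  1.16   0.316]
[0.4941, 0.1251, 0.15] -> [-0.17 -8.81  0.13] [  0.02   0.03 -18.38]
[0.5, 0.04, 0.16] -> [-0.31 -5.4  -0.26] [  0.03   0.03 -15.9 ]
```

View pics/scene5.png

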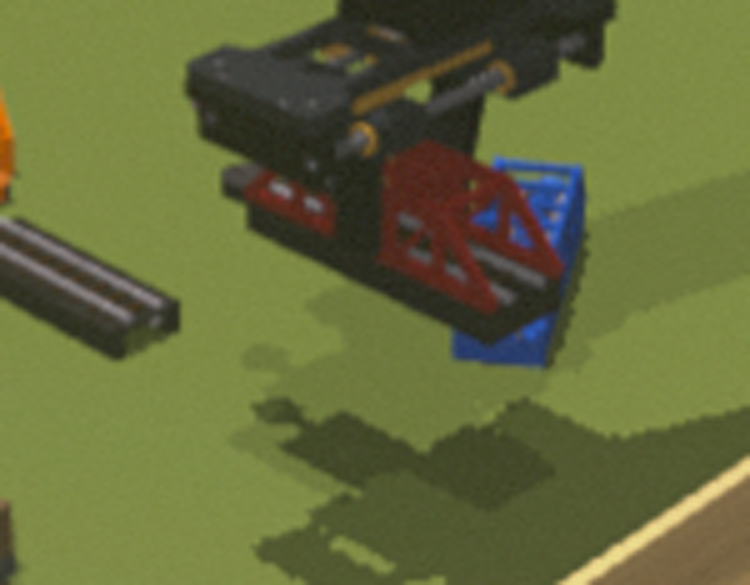

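View pics/side5.png

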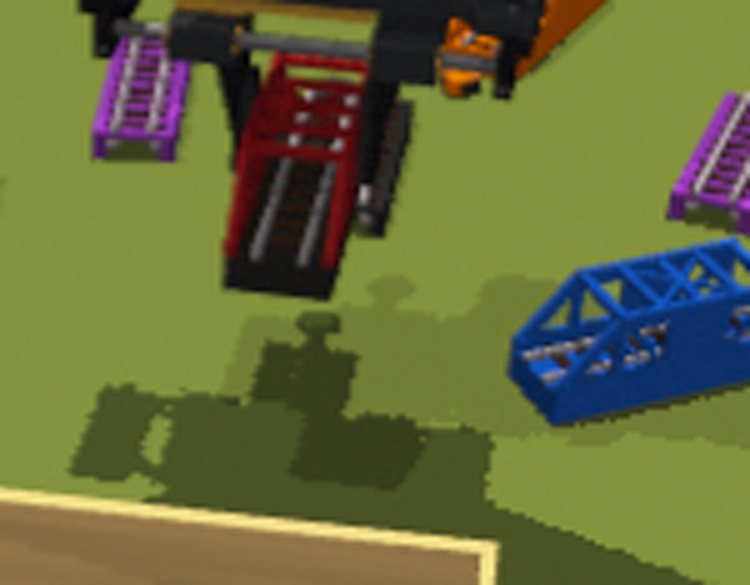

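Request:
{"api": "carry_out", "payload": {
  "commands": [
    [[255,0,-0.2,0,0,0,-2],[255,0,-0.6,0,0,0,-4],[255,0,-1.2,0,0,0,-6],[255,0,-2,0,0,0,-8],[255,0,-2.8,0,0,0,-10],[255,0,-3.8,0,0,0,-12],[255,-0.1,-5,0,0,0,-14],[255,-0.1,-6.2,0,0,0,-16],[255,-0.2,-7.4,0,0,0,-17.5],[255,-0.2,-8.4,0,0,0,-18.4],[255,-0.2,-8.8,0,0,0,-18.4],[255,-0.2,-8.8,0,0,0,-18.4]]
  ]
}}

```text
time: 9.02
ee_pos: [0.4933, 0.1247, 0.1531]
eef_rot: [0.654, 0.757, -0.002, 0.001]
ft_force: [0.9, 0.2, -3.3]
width: 0.0459
```

Request:
{"api": "carry_out", "payload": {
  "commands": [
    [[255,0,0,0,0,0,0]]
  ]
}}

```text
time: 9.15
ee_pos: [0.4936, 0.1234, 0.153]
eef_rot: [0.655, 0.756, -0.002, 0.001]
ft_force: [0.8, -0.6, -2.0]
width: 0.0457
```

```bash
python3 - <<'E'
from go import *
st()
rel([.4941,.1251,.15],1.716)
for n,(x,y) in {"scene":(320,190),"side":(220,230)}.items(): cv2.imwrite(f"pics/{n}6.png",cv2.resize(r.camera(n)[y:y+190,x:x+200],None,fx=4,fy=3,interpolation=cv2.INTER_CUBIC))
E
```

```text
t 9.15 p [0.494 0.123 0.153] yaw 1.714 tz [-0.    -0.004 -1.   ] F [ 0.796 -0.64  -1.97 ] w 0.0457 q [-0.659  0.126  0.348  1.871 -0.043  1.154  1.417]
[0.4941, 0.1251, 0.15] -> [0.06 0.03 0.12] [-0.01  0.05 -0.03]
```

View pics/scene6.png

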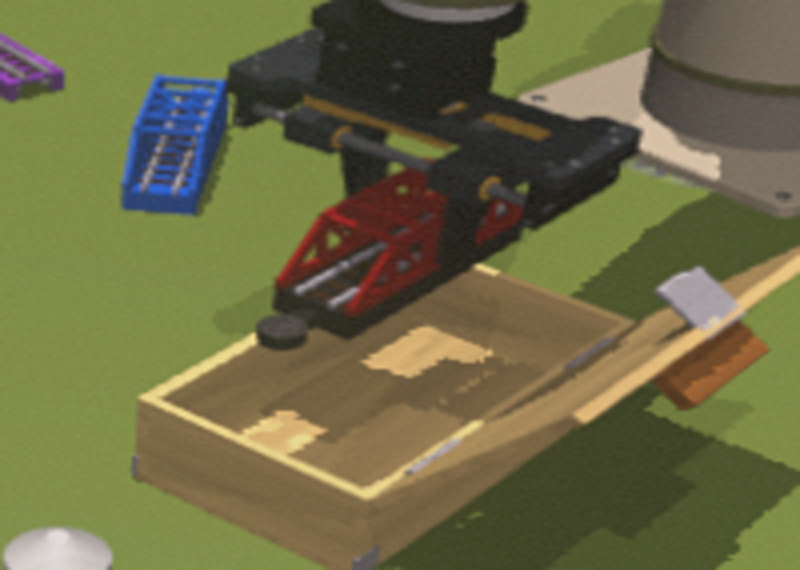

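View pics/side6.png

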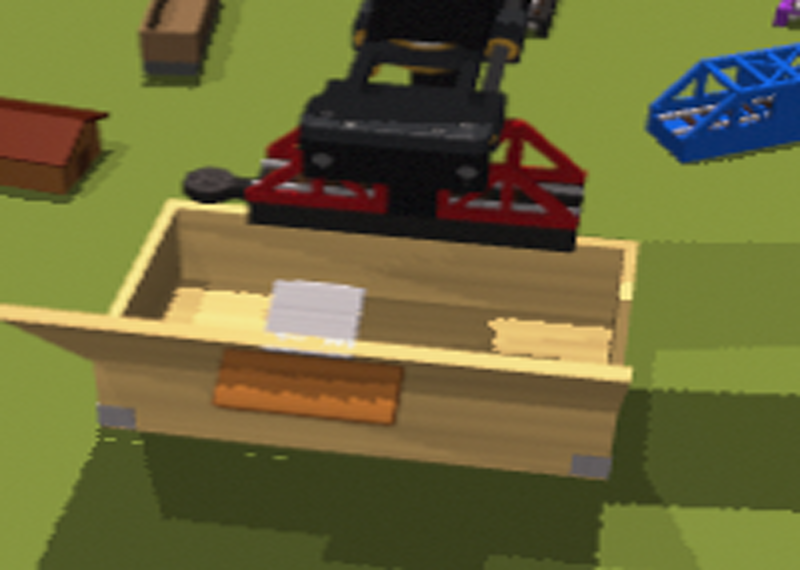

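Request:
{"api": "carry_out", "payload": {
  "commands": [
    [[255,0.1,0,0.6,0,0,0],[255,0.1,0,1.3,0,0,0],[255,0.1,0,2,0,0,0],[255,0.1,0,2.7,0,0,0],[255,0.1,0,3.4,0,0,0],[255,0.1,0,4,0,0,0],[255,0.1,0,4.5,0,0,0],[255,0.1,0,4.5,0,0,0],[255,0.1,0,4.5,0,0,0]]
  ]
}}

```text
time: 10.38
ee_pos: [0.4935, 0.1257, 0.041]
eef_rot: [0.655, 0.756, -0.001, 0.001]
ft_force: [0.6, -0.2, -4.2]
width: 0.0454
```

```bash
python3 - <<'E'
from go import *
st()
for n,(x,y) in {"scene":(320,190),"side":(220,230)}.items(): cv2.imwrite(f"pics/{n}7.png",cv2.resize(r.camera(n)[y:y+190,x:x+200],None,fx=4,fy=3,interpolation=cv2.INTER_CUBIC))
E
```

```text
t 10.38 p [0.494 0.126 0.041] yaw 1.714 tz [ 0.    -0.004 -1.   ] F [ 0.561 -0.184 -4.208] w 0.0454 q [-0.637  0.273  0.333  1.973 -0.107  0.914  1.463]
```

View pics/scene7.png

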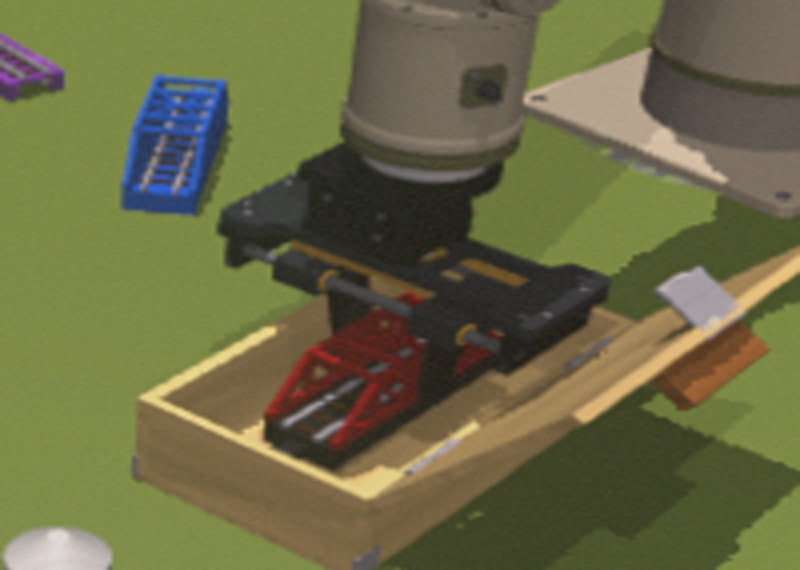

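View pics/side7.png

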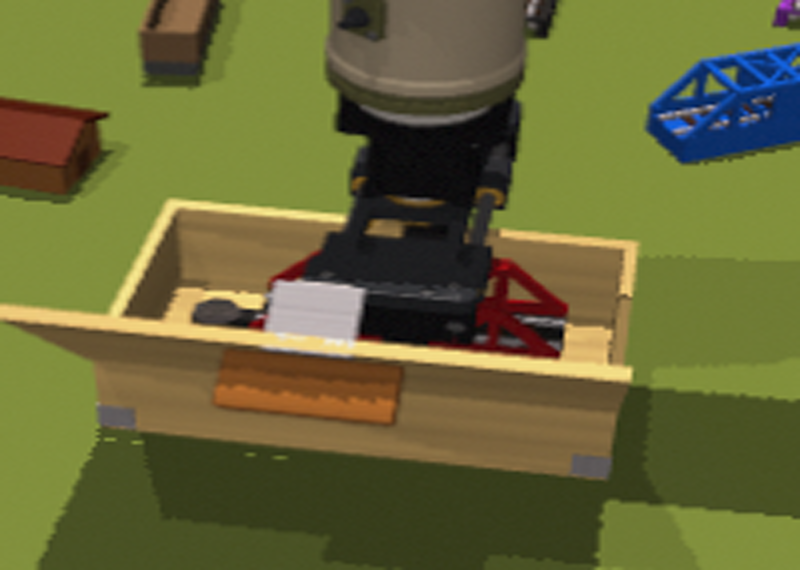

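Request:
{"api": "carry_out", "payload": {
  "commands": [
    [[255,0,0,0.15,0,0,0],[255,0,0,0.3,0,0,0],[255,0,0,0.4,0,0,0],[255,0,0,0.4,0,0,0]]
  ]
}}

```text
time: 10.98
ee_pos: [0.4935, 0.1257, 0.0312]
eef_rot: [0.655, 0.756, -0.001, 0.001]
ft_force: [-1.3, -1.6, 0.5]
width: 0.0458
```

Request:
{"api": "carry_out", "payload": {
  "commands": [
    [[110,0,0,0,0,0,0],[80,0,0,0,0,0,0],[80,0,0,0,0,0,0],[80,0,0,-0.3,0,0,0],[80,0,0,-1,0,0,0],[80,0,0,-2,0,0,0],[80,0,0,-3.5,0,0,0],[80,0,0,-5,0,0,0],[80,0,0,-6.5,0,0,0],[80,0,0,-8,0,0,0],[80,0,0,-8,0,0,0]]
  ]
}}

```text
time: 12.35
ee_pos: [0.495, 0.1267, 0.2354]
eef_rot: [0.655, 0.756, 0.002, 0.002]
ft_force: [-0.1, -0.2, 0.0]
width: 0.0598
```

```bash
python3 - <<'E'
from go import *
st()
for n,(x,y) in {"scene":(320,190),"side":(220,230)}.items(): cv2.imwrite(f"pics/{n}8.png",cv2.resize(r.camera(n)[y:y+190,x:x+200],None,fx=4,fy=3,interpolation=cv2.INTER_CUBIC))
E
```

```text
t 12.35 p [0.495 0.127 0.235] yaw 1.714 tz [ 0.006 -0.    -1.   ] F [-0.14  -0.238  0.048] w 0.0598 q [-0.676  0.059  0.351  1.761 -0.018  1.319  1.392]
```

View pics/scene8.png

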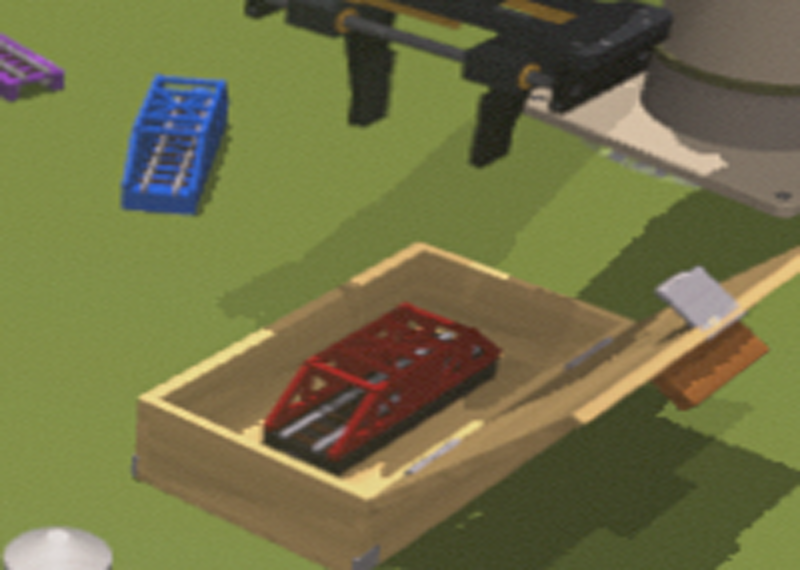

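View pics/side8.png

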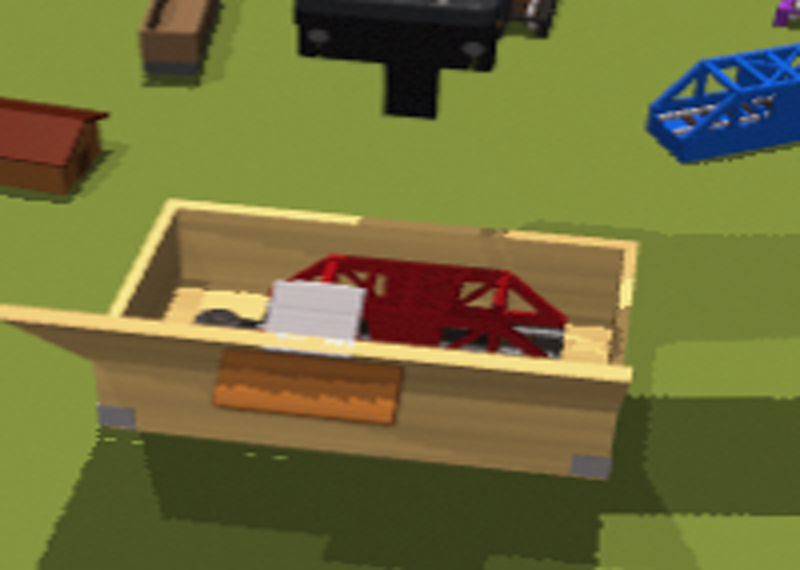

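```bash
cat >> go.py <<'E'
C=(.5075,.1372,.1448)
def case(xc,yc,z):
    a=C[2];return [C[0]+xc*np.cos(a)-yc*np.sin(a),C[1]+xc*np.sin(a)+yc*np.cos(a),z]
E
python3 - <<'E'
from go import *
st()
print("via");rel(case(0,.06,.32),1.0);rel(case(0,.16,.33),.4);rel(case(0,.215,.25),.145);rel(case(0,.215,.145),.145)
E
```

```text
t 12.45 p [0.493 0.126 0.232] yaw 1.714 tz [ 0.001 -0.003 -1.   ] F [-0.439 -0.162 -0.556] w 0.0596 q [-0.676  0.061  0.35   1.766 -0.019  1.317  1.392]
via
[np.float64(0.4988423284615506), np.float64(0.19657208707408155), 0.32] -> [ 2.74  0.62 -3.53] [0.02 0.03 8.18]
[np.float64(0.48441287589746834), np.float64(0.29552556553088416), 0.33] -> [ 6.74  0.61 -3.94] [ 0.03  0.02 15.06]
[np.float64(0.47647667698722307), np.float64(0.34994997868212563), 0.25] -> [ 8.95  0.6  -0.75] [ 0.04  0.02 17.98]
[np.float64(0.47647667698722307), np.float64(0.34994997868212563), 0.145] -> [8.96 0.6  3.45] [ 0.04  0.02 17.98]
```

Request:
{"api": "carry_out", "payload": {
  "commands": [
    [[255,0,0.3,-1.5,0,0,2],[255,0.6,0.6,-3,0,0,4],[255,1.6,0.6,-4,0,0,6],[255,2.8,0.6,-4,0,0,8],[255,4.2,0.6,-4,0,0,10],[255,5.5,0.6,-4,0,0,12],[255,6.8,0.6,-4,0,0,14],[255,8,0.6,-3.5,0,0,16],[255,9.0,0.6,-2.5,0,0,18],[255,9.0,0.6,-1.5,0,0,18],[255,9.0,0.6,-0.8,0,0,18],[255,9.0,0.6,-0.8,0,0,18]]
  ],
  "grip_force": 30
}}

```text
time: 13.95
ee_pos: [0.4758, 0.3503, 0.2499]
eef_rot: [0.997, 0.071, -0.0, 0.002]
ft_force: [0.5, -0.2, 0.3]
width: 0.0008
```

```bash
python3 - <<'E'
from go import *
st()
def cw(p):
    a=C[2];d=np.array(p[:2])-C[:2];return [d[0]*np.cos(a)+d[1]*np.sin(a),-d[0]*np.sin(a)+d[1]*np.cos(a)]
print(cw(r.read_state()['ee_pos']))
rel(case(0,.215,.145),.145)
for n,(x,y) in {"scene":(320,190),"side":(190,230)}.items(): cv2.imwrite(f"pics/{n}9.png",cv2.resize(r.camera(n)[y:y+190,x:x+240],None,fx=3.3,fy=3,interpolation=cv2.INTER_CUBIC))
E
```

```text
t 13.95 p [0.476 0.35  0.25 ] yaw 0.143 tz [-0.001 -0.005 -1.   ] F [ 0.454 -0.156  0.335] w 0.0008 q [-0.951  0.245  0.287  1.527 -0.067  1.383 -0.517]
[np.float64(-0.0006509197222503635), np.float64(0.2154313917690682)]
[np.float64(0.47647667698722307), np.float64(0.34994997868212563), 0.145] -> [ 0.03 -0.    4.2 ] [ 0.05  0.02 -0.03]
```

View pics/scene9.png

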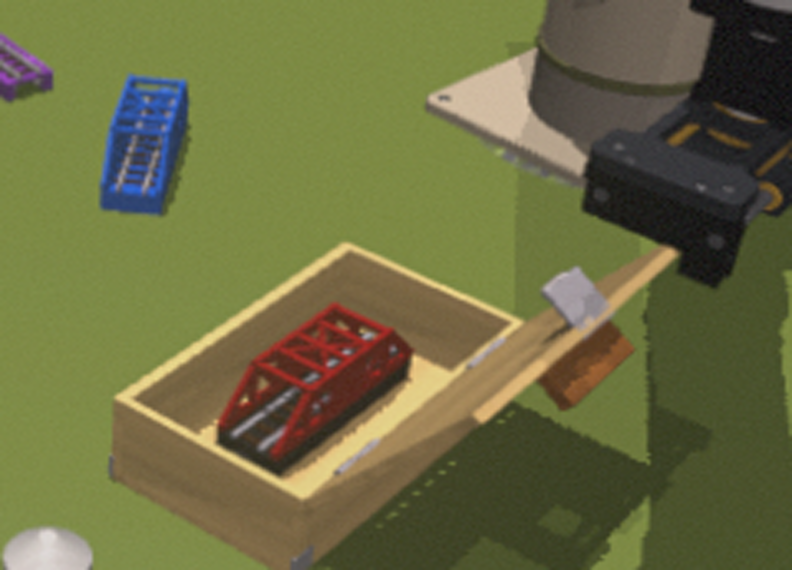

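View pics/side9.png

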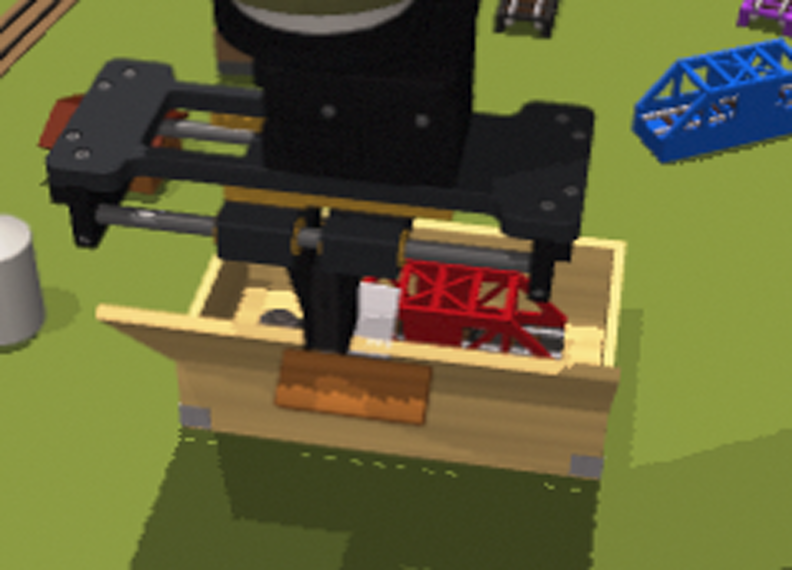

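```bash
python3 - <<'E'
import numpy as np
# relative to (yc .2155,z .145): tool y units = (.2155-yc)/.025 ; tool z units = (.145-z)/.025
for a in np.arange(2.2,.69,-.1):
    P=[(-d*np.cos(a)+h*np.sin(a),.073+d*np.sin(a)+h*np.cos(a)) for d,h in [(.119,.038),(.131,.038)]]
    y,z=max(P); yf=.0715+y+.0095; zt=min(p[1] for p in P)-.008
    print(round(a,2),"yf %.3f zt %.3f"%(yf,zt),"u y %.2f z %.2f"%((.2155-yf)/.025,(.145-zt)/.025))
E
```

```text
2.2 yf 0.189 zt 0.139 u y 1.07 z 0.25
2.1 yf 0.180 zt 0.149 u y 1.42 z -0.14
2.0 yf 0.170 zt 0.157 u y 1.82 z -0.50
1.9 yf 0.159 zt 0.165 u y 2.25 z -0.81
1.8 yf 0.148 zt 0.172 u y 2.71 z -1.09
1.7 yf 0.136 zt 0.178 u y 3.20 z -1.32
1.6 yf 0.123 zt 0.183 u y 3.71 z -1.51
1.5 yf 0.110 zt 0.186 u y 4.20 z -1.66
1.4 yf 0.098 zt 0.189 u y 4.69 z -1.75
1.3 yf 0.086 zt 0.190 u y 5.19 z -1.79
1.2 yf 0.073 zt 0.190 u y 5.69 z -1.79
1.1 yf 0.061 zt 0.188 u y 6.18 z -1.73
1.0 yf 0.049 zt 0.186 u y 6.67 z -1.63
0.9 yf 0.037 zt 0.182 u y 7.15 z -1.47
0.8 yf 0.025 zt 0.177 u y 7.61 z -1.27
0.7 yf 0.014 zt 0.171 u y 8.04 z -1.03
```

Request:
{"api": "carry_out", "payload": {
  "commands": [
    [[255,0,0,1,0,0,0],[255,0,0,2,0,0,0],[255,0,0,3,0,0,0],[255,0,0,4.2,0,0,0],[255,0,0,4.2,0,0,0],[255,0,0,4.2,0,0,0]]
  ]
}}

```text
time: 14.8
ee_pos: [0.4777, 0.3511, 0.149]
eef_rot: [0.997, 0.071, 0.002, 0.0]
ft_force: [0.1, -0.3, 0.3]
width: 0.0006
```

Request:
{"api": "carry_out", "payload": {
  "commands": [
    [[255,0,0.5,0.3,0,0,0],[255,0,1.0,0.3,0,0,0],[255,0,1.4,0.1,0,0,0],[255,0,1.8,-0.2,0,0,0],[255,0,2.25,-0.5,0,0,0],[255,0,2.7,-0.8,0,0,0],[255,0,3.2,-1.05,0,0,0],[255,0,3.7,-1.2,0,0,0],[255,0,3.7,-1.2,0,0,0]]
  ]
}}

```text
time: 15.92
ee_pos: [0.491, 0.2577, 0.1791]
eef_rot: [0.998, 0.07, 0.002, 0.001]
ft_force: [0.5, -0.8, -0.6]
width: 0.0005
```

```bash
python3 - <<'E'
from go import *
st()
rel(case(0,.123,.181),.145); rel(case(0,.049,.183),.145)
for n,(x,y) in {"scene":(320,170),"side":(190,220)}.items(): cv2.imwrite(f"pics/{n}10.png",cv2.resize(r.camera(n)[y:y+190,x:x+240],None,fx=3.3,fy=3,interpolation=cv2.INTER_CUBIC))
E
```

```text
t 15.93 p [0.491 0.258 0.179] yaw 0.14 tz [ 0.003 -0.002 -1.   ] F [ 0.456 -0.777 -0.552] w 0.0005 q [-0.854  0.204  0.327  1.729 -0.066  1.218 -0.371]
[np.float64(0.48975177334617875), np.float64(0.2589127785018672), 0.181] -> [-0.04 -0.06 -0.08] [ 0.02 -0.03 -0.06]
[np.float64(0.5004295682435996), np.float64(0.18568720444383327), 0.183] -> [-0.03  2.9  -0.15] [ 0.02 -0.03 -0.06]
```

View pics/scene10.png

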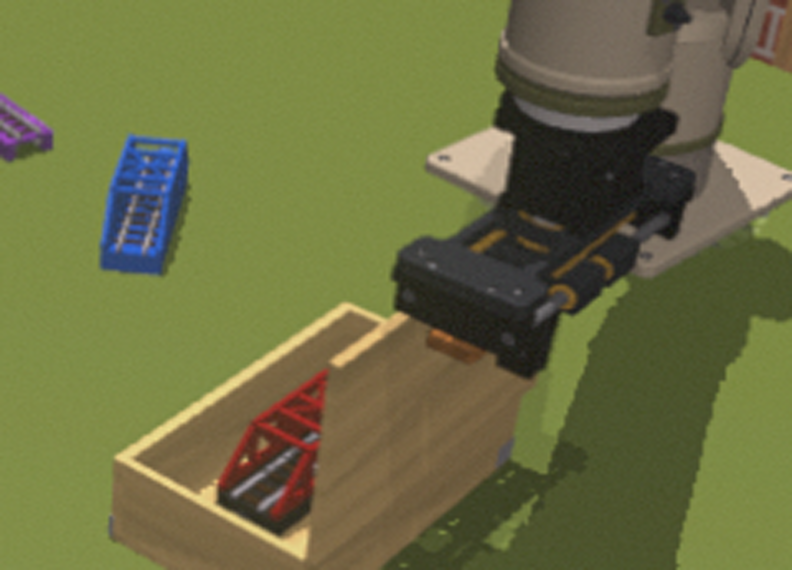

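View pics/side10.png

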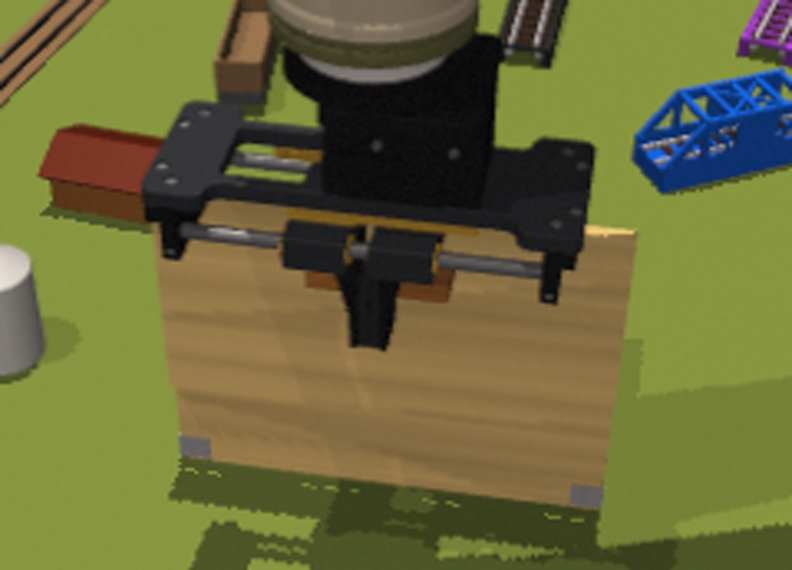

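Request:
{"api": "carry_out", "payload": {
  "commands": [
    [[255,0,0.5,-0.1,0,0,0],[255,0,1.0,-0.15,0,0,0],[255,0,1.5,-0.2,0,0,0],[255,0,2.0,-0.2,0,0,0],[255,0,2.5,-0.15,0,0,0],[255,0,3.0,-0.05,0,0,0],[255,0,3.45,0.1,0,0,0],[255,0,3.9,0.25,0,0,0],[255,0,4.1,0.3,0,0,0],[255,0,4.1,0.3,0,0,0]]
  ]
}}

```text
time: 17.27
ee_pos: [0.505, 0.1573, 0.1712]
eef_rot: [0.998, 0.071, 0.001, 0.001]
ft_force: [-0.6, -0.4, -0.7]
width: 0.0005
```

```bash
python3 - <<'E'
from go import *
st()
for n,(x,y) in {"scene":(320,170),"side":(190,220)}.items(): cv2.imwrite(f"pics/{n}11.png",cv2.resize(r.camera(n)[y:y+190,x:x+240],None,fx=3.3,fy=3,interpolation=cv2.INTER_CUBIC))
rel(case(0,.05,.23),.145);rel(case(0,-.0535,.23),.145)
E
```

```text
t 17.27 p [0.505 0.157 0.171] yaw 0.141 tz [ 0.003 -0.002 -1.   ] F [-0.588 -0.446 -0.696] w 0.0005 q [-0.746  0.153  0.393  1.805 -0.06   1.193 -0.194]
[np.float64(0.5002852737179588), np.float64(0.1866767392284013), 0.23] -> [-0.01 -1.16 -2.35] [ 0.02 -0.03 -0.03]
[np.float64(0.5152197571217839), np.float64(0.0842598890256106), 0.23] -> [-0.    2.98 -2.34] [ 0.02 -0.03 -0.03]
```

View pics/scene11.png

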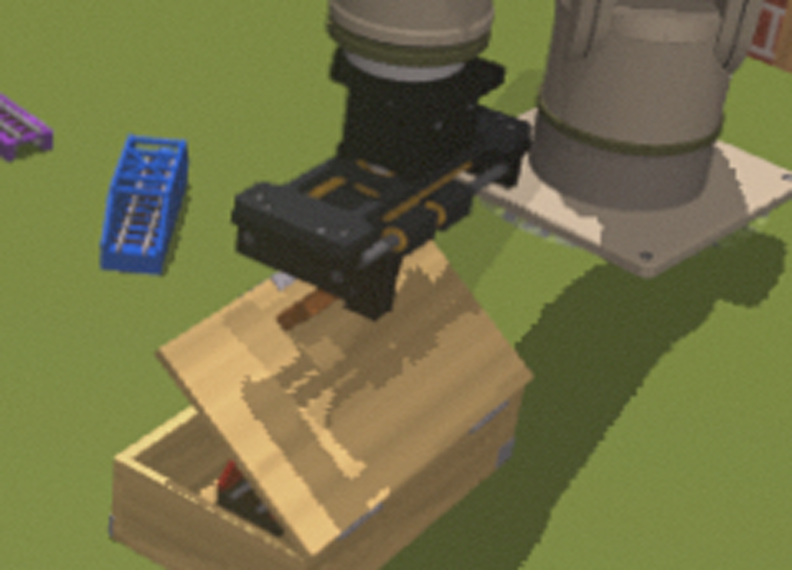

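View pics/side11.png

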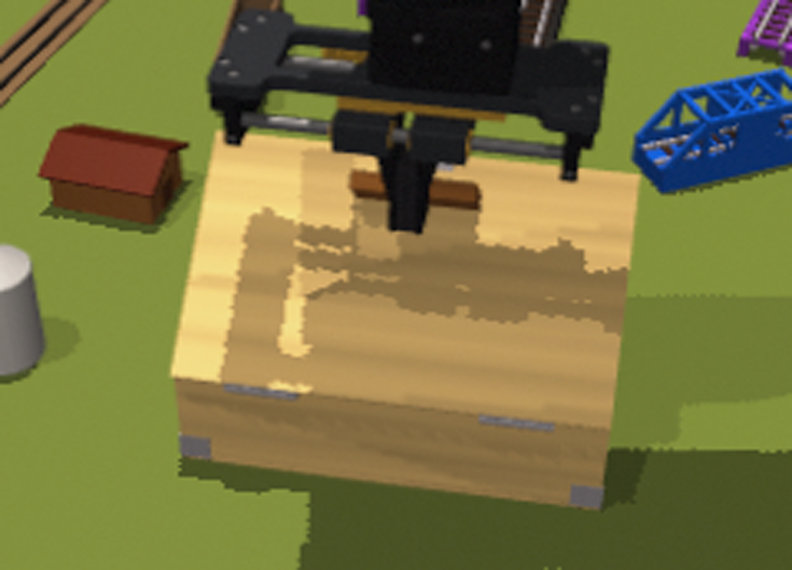

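Request:
{"api": "carry_out", "payload": {
  "commands": [
    [[255,0,-0.3,-0.5,0,0,0],[255,0,-0.3,-1.5,0,0,0],[255,0,0,-2.5,0,0,-2],[255,0,0.5,-3,0,0,-4],[255,0,1,-3,0,0,-6],[255,0,1.5,-3,0,0,-8],[255,0,2,-3,0,0,-10],[255,0,2.5,-3,0,0,-12],[255,0,3,-3,0,0,-14],[255,0,3,-3,0,0,-16],[255,0,3,-3,0,0,-18],[255,0,3,-3,0,0,-18]]
  ]
}}

```text
time: 18.88
ee_pos: [0.5155, 0.0846, 0.2474]
eef_rot: [0.655, 0.755, 0.001, 0.002]
ft_force: [0.1, -0.3, -0.1]
width: 0.0001
```

Request:
{"api": "carry_out", "payload": {
  "commands": [
    [[255,0,0,0,0,0,0],[255,0,0,0,0,0,0],[255,0,0,0,0,0,0],[255,0,0,0,0,0,0],[255,0,0,0,0,0,0],[255,0,0,0,0,0,0]]
  ]
}}

```text
time: 19.62
ee_pos: [0.5155, 0.0846, 0.2473]
eef_rot: [0.655, 0.755, 0.001, 0.002]
ft_force: [-0.3, 0.6, 0.3]
width: 0.0007
```

```bash
python3 - <<'E'
from go import *
st()
for n,(x,y) in {"scene":(320,170),"side":(190,220)}.items():
    im=r.camera(n);cv2.imwrite(f"pics/{n}12f.png",im); cv2.imwrite(f"pics/{n}12.png",cv2.resize(im[y:y+190,x:x+240],None,fx=3.3,fy=3,interpolation=cv2.INTER_CUBIC))
E
```

```text
t 19.62 p [0.515 0.085 0.247] yaw 1.712 tz [ 0.004 -0.001 -1.   ] F [-0.255  0.634  0.267] w 0.0007 q [-0.609  0.081  0.381  1.715 -0.029  1.348  1.49 ]
```

View pics/scene12.png

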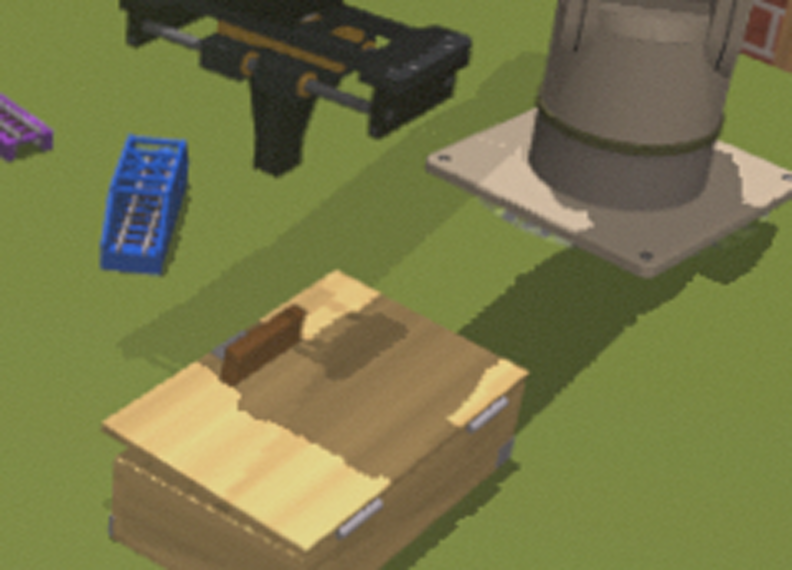

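View pics/side12.png

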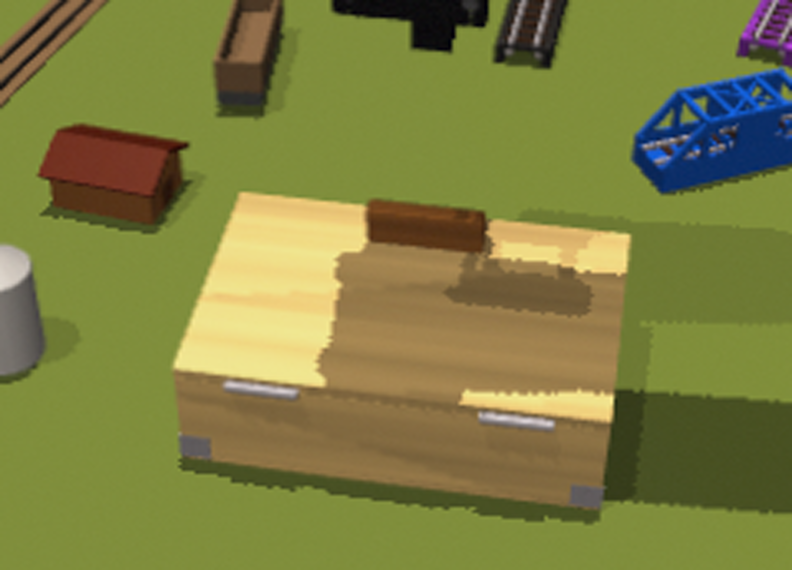

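```bash
python3 - <<'E'
from go import *
S=r.camera_info("scene");D=r.camera_info("side")
for a in (0.0,.09,.2):
  for x in (-.035,.035):
    for d in (.119,.131):
      P=case(x,.0715-d*np.cos(a)+.038*np.sin(a),.073+d*np.sin(a)+.038*np.cos(a))
      s=(proj(S,P)[0]-[320,170])*[3.3,3];e=(proj(D,P)[0]-[190,220])*[3.3,3]
      print(a,x,d,s.round(),e.round())
rel(case(0,-.0495,.130),1.714)
E
```

```text
0.0 -0.035 0.119 [302. 319.] [484. 231.]
0.0 -0.035 0.131 [287. 312.] [486. 219.]
0.0 0.035 0.119 [234. 365.] [366. 218.]
0.0 0.035 0.131 [219. 357.] [369. 207.]
0.09 -0.035 0.119 [309. 309.] [483. 222.]
0.09 -0.035 0.131 [293. 301.] [486. 209.]
0.09 0.035 0.119 [241. 355.] [364. 210.]
0.09 0.035 0.131 [225. 346.] [368. 197.]
0.2 -0.035 0.119 [318. 298.] [483. 214.]
0.2 -0.035 0.131 [303. 288.] [486. 199.]
0.2 0.035 0.119 [250. 344.] [362. 201.]
0.2 0.035 0.131 [235. 333.] [366. 186.]
[np.float64(0.5146425790192207), np.float64(0.08821802816388269), 0.13] -> [ 0.15 -0.03  4.69] [ 0.04  0.02 -0.02]
```

```bash
python3 - <<'E'
import cv2
a=cv2.imread("pics/scene12f.png")[255:305,375:420];b=cv2.imread("pics/side12f.png")[275:310,290:345]
cv2.imwrite("pics/bar_s.png",cv2.resize(a,None,fx=12,fy=12,interpolation=cv2.INTER_CUBIC))
cv2.imwrite("pics/bar_d.png",cv2.resize(b,None,fx=12,fy=12,interpolation=cv2.INTER_CUBIC))
E
```

```text
(no output)
```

View pics/bar_s.png

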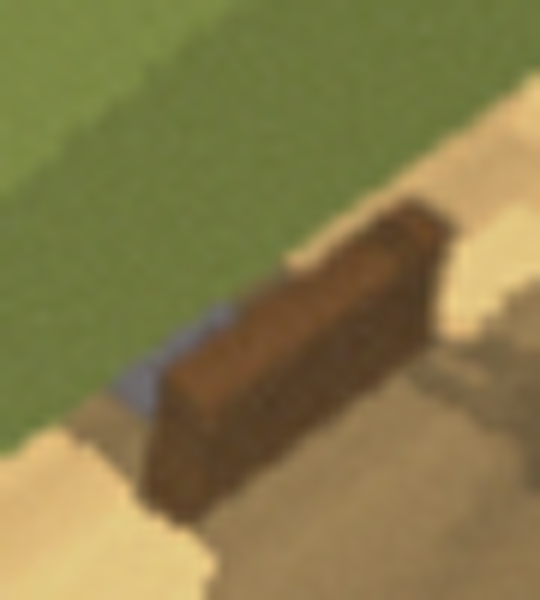

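View pics/bar_d.png

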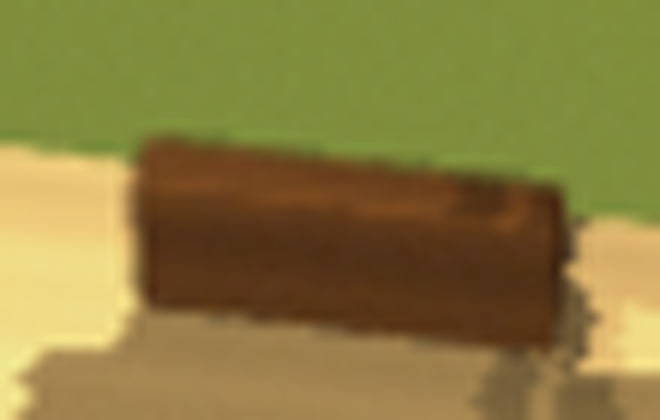

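Request:
{"api": "carry_out", "payload": {
  "commands": [
    [[255,0.1,0,1,0,0,0],[255,0.1,0,2,0,0,0],[255,0.1,0,3,0,0,0],[255,0.1,0,4,0,0,0],[255,0.1,0,4.6,0,0,0],[255,0.1,0,4.8,0,0,0],[255,0.1,0,4.8,0,0,0]]
  ]
}}

```text
time: 20.6
ee_pos: [0.5159, 0.087, 0.1277]
eef_rot: [0.655, 0.755, 0.001, 0.002]
ft_force: [0.2, -0.5, 0.2]
width: 0.0004
```

```bash
python3 - <<'E'
from go import *
st()
E
```

```text
t 20.6 p [0.516 0.087 0.128] yaw 1.712 tz [ 0.004 -0.001 -1.   ] F [ 0.223 -0.516  0.201] w 0.0004 q [-0.594  0.183  0.376  1.87  -0.073  1.098  1.521]
```

Request:
{"api": "carry_out", "payload": {
  "commands": [
    [[255,0,0,0.12,0,0,0],[255,0,0,0.24,0,0,0],[255,0,0,0.36,0,0,0],[255,0,0,0.48,0,0,0],[255,0,0,0.56,0,0,0],[255,0,0,0.64,0,0,0],[255,0,0,0.64,0,0,0]]
  ]
}}

```text
time: 21.48
ee_pos: [0.5158, 0.0872, 0.1116]
eef_rot: [0.655, 0.755, 0.001, 0.002]
ft_force: [0.3, 0.7, -0.3]
width: 0.0006
```

Request:
{"api": "carry_out", "payload": {
  "commands": [
    [[255,0,0,0.06,0,0,0],[255,0,0,0.12,0,0,0],[255,0,0,0.12,0,0,0]]
  ]
}}

```text
time: 21.85
ee_pos: [0.5162, 0.0872, 0.111]
eef_rot: [0.655, 0.755, 0.002, 0.002]
ft_force: [-10.8, -3.1, 27.1]
width: 0.0004
```

```bash
python3 - <<'E'
from go import *
st()
im=r.camera("scene");cv2.imwrite("pics/s13.png",cv2.resize(im[170:360,320:560],None,fx=3.3,fy=3,interpolation=cv2.INTER_CUBIC))
st()
E
```

```text
t 21.85 p [0.516 0.087 0.111] yaw 1.712 tz [ 0.004  0.    -1.   ] F [-10.809  -3.069  27.097] w 0.0004 q [-0.59   0.203  0.374  1.886 -0.084  1.063  1.529]
t 21.9 p [0.516 0.087 0.111] yaw 1.713 tz [ 0.004  0.    -1.   ] F [-10.375  -2.444  26.314] w 0.0005 q [-0.59   0.203  0.374  1.887 -0.083  1.063  1.529]
```

View pics/s13.png

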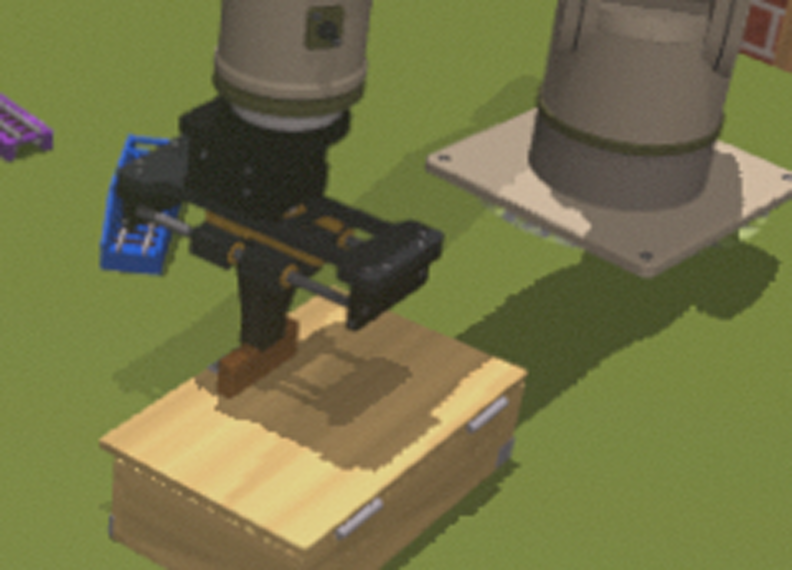

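Request:
{"api": "carry_out", "payload": {
  "commands": [
    [[255,0,0,-0.2,0,0,0],[200,0,0,-0.8,0,0,0],[120,0,0,-1.2,0,0,0],[120,0,0,-1.2,0,0,0],[120,0,0,-1.2,0,0,0]]
  ]
}}

```text
time: 22.52
ee_pos: [0.5158, 0.0872, 0.1407]
eef_rot: [0.655, 0.755, 0.001, 0.002]
ft_force: [0.7, 0.7, 0.7]
width: 0.0324
```

```bash
python3 - <<'E'
from go import *
st()
for n,(x,y) in {"scene":(375,250),"side":(280,265)}.items():
    im=r.camera(n);cv2.imwrite(f"pics/{n}14.png",cv2.resize(im[y:y+60,x:x+70],None,fx=11,fy=9,interpolation=cv2.INTER_CUBIC))
S=r.camera_info("scene");D=r.camera_info("side")
for a in (0.0,.03,.09):
  for x in (-.035,.035):
    for d in (.119,.131):
      P=case(x,.0715-d*np.cos(a)+.038*np.sin(a),.073+d*np.sin(a)+.038*np.cos(a))
      print(a,x,d,((proj(S,P)[0]-[375,250])*[11,9]).round(),((proj(D,P)[0]-[280,265])*[11,9]).round())
rel(case(0,-.0535,.089),1.716)
E
```

```text
t 22.52 p [0.516 0.087 0.141] yaw 1.713 tz [ 0.004  0.    -1.   ] F [0.705 0.696 0.744] w 0.0324 q [-0.597  0.169  0.377  1.856 -0.068  1.125  1.517]
0.0 -0.035 0.119 [402. 238.] [622. 288.]
0.0 -0.035 0.131 [350. 217.] [630. 253.]
0.0 0.035 0.119 [176. 374.] [229. 250.]
0.0 0.035 0.131 [124. 352.] [242. 215.]
0.03 -0.035 0.119 [408. 227.] [622. 279.]
0.03 -0.035 0.131 [357. 205.] [630. 242.]
0.03 0.035 0.119 [183. 364.] [228. 241.]
0.03 0.035 0.131 [131. 340.] [240. 205.]
0.09 -0.035 0.119 [423. 208.] [621. 262.]
0.09 -0.035 0.131 [372. 183.] [630. 223.]
0.09 0.035 0.119 [197. 344.] [225. 224.]
0.09 0.035 0.131 [145. 318.] [238. 185.]
[np.float64(0.5152197571217839), np.float64(0.0842598890256106), 0.089] -> [-0.11 -0.04  2.06] [ 0.04  0.01 -0.04]
```

View pics/scene14.png

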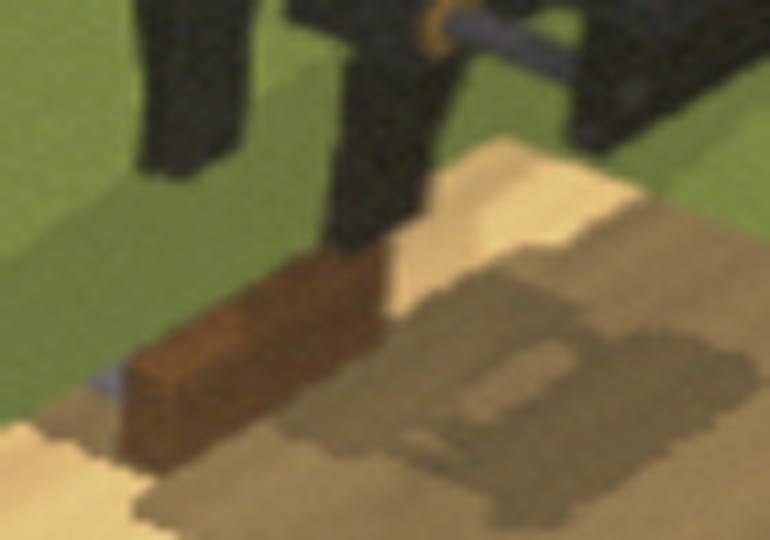

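View pics/side14.png

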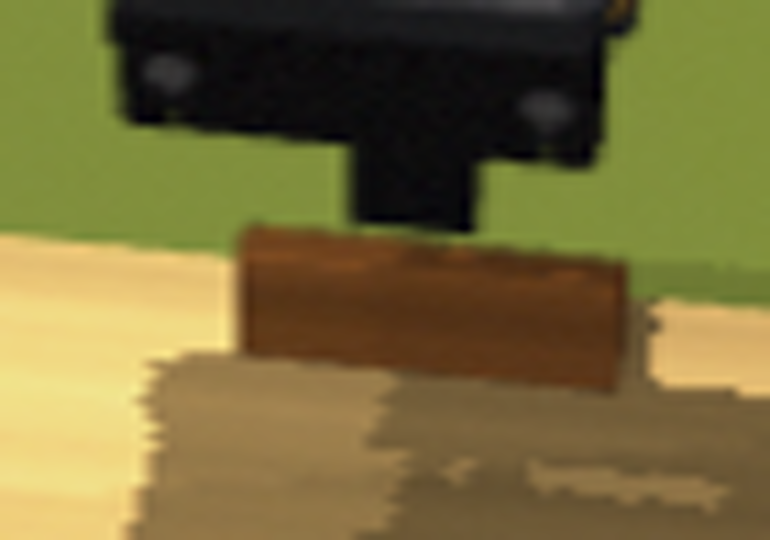

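Request:
{"api": "carry_out", "payload": {
  "commands": [
    [[120,-0.1,0,0.5,0,0,0],[120,-0.1,0,1,0,0,0],[120,-0.1,0,1.5,0,0,0],[120,-0.1,0,2,0,0,0],[120,-0.1,0,2,0,0,0],[120,-0.1,0,2,0,0,0]]
  ]
}}

```text
time: 23.38
ee_pos: [0.5165, 0.0847, 0.0907]
eef_rot: [0.655, 0.755, 0.001, 0.002]
ft_force: [0.6, 0.8, 0.6]
width: 0.0463
```

Request:
{"api": "carry_out", "payload": {
  "commands": [
    [[180,0,0,0,0,0,0],[255,0,0,0,0,0,0],[255,0,0,0,0,0,0],[255,0,0,0,0,0,0]]
  ],
  "grip_force": 25
}}

```text
time: 23.88
ee_pos: [0.5165, 0.0849, 0.0908]
eef_rot: [0.655, 0.755, 0.001, 0.001]
ft_force: [-2.1, 17.6, -0.8]
width: 0.014
```

```bash
python3 - <<'E'
from go import *
st()
E
```

```text
t 23.88 p [0.516 0.085 0.091] yaw 1.712 tz [ 0.004  0.    -1.   ] F [-2.071 17.585 -0.826] w 0.014 q [-0.583  0.229  0.373  1.905 -0.097  1.021  1.544]
```

Request:
{"api": "carry_out", "payload": {
  "commands": [
    [[255,0.04,0,0,0,0,0],[255,0.06,0,0,0,0,0],[255,0.06,0,0,0,0,0]]
  ]
}}

```text
time: 24.25
ee_pos: [0.5163, 0.0861, 0.0908]
eef_rot: [0.655, 0.755, 0.001, 0.002]
ft_force: [0.3, 0.2, -0.1]
width: 0.0117
```

```bash
python3 - <<'E'
from go import *
st()
E
```

```text
t 24.25 p [0.516 0.086 0.091] yaw 1.712 tz [ 0.004  0.    -1.   ] F [ 0.349  0.237 -0.092] w 0.0117 q [-0.585  0.229  0.372  1.905 -0.096  1.021  1.541]
```

Request:
{"api": "carry_out", "payload": {
  "commands": [
    [[255,0,0,-0.03,0,0,0],[255,0,0,-0.06,0,0,0],[255,0,0,-0.1,0,0,0],[255,0,0,-0.1,0,0,0]]
  ],
  "grip_force": 30
}}

```text
time: 24.75
ee_pos: [0.5162, 0.0866, 0.0931]
eef_rot: [0.655, 0.755, 0.001, 0.001]
ft_force: [0.9, 4.6, -6.0]
width: 0.0113
```

Request:
{"api": "carry_out", "payload": {
  "commands": [
    [[255,0,0,-0.02,0,0,0],[255,0,0,-0.02,0,0,0]]
  ]
}}

```text
time: 25.0
ee_pos: [0.5161, 0.0867, 0.0935]
eef_rot: [0.655, 0.756, 0.001, 0.001]
ft_force: [3.3, 3.4, -8.1]
width: 0.0116
```

Request:
{"api": "carry_out", "payload": {
  "commands": [
    [[255,0,0,-0.03,0,0,0],[255,0,0,-0.03,0,0,0],[255,0,0,-0.03,0,0,0]]
  ]
}}

```text
time: 25.38
ee_pos: [0.5161, 0.0869, 0.0943]
eef_rot: [0.655, 0.756, 0.002, 0.001]
ft_force: [2.5, 4.7, -6.7]
width: 0.0122
```

Request:
{"api": "carry_out", "payload": {
  "commands": [
    [[255,0,0,-0.03,0,0,0],[255,0,0,-0.03,0,0,0],[255,0,0,-0.03,0,0,0]]
  ]
}}

```text
time: 25.75
ee_pos: [0.5161, 0.087, 0.0948]
eef_rot: [0.655, 0.756, 0.001, 0.001]
ft_force: [4.3, 4.2, -9.3]
width: 0.0116
```

```bash
python3 - <<'E'
from go import *
for n,(x,y) in {"scene":(375,250),"side":(280,265)}.items():
    im=r.camera(n);cv2.imwrite(f"pics/{n}15.png",cv2.resize(im[y:y+60,x:x+70],None,fx=11,fy=9,interpolation=cv2.INTER_CUBIC))
st()
E
```

```text
t 25.85 p [0.516 0.087 0.095] yaw 1.713 tz [ 0.004  0.001 -1.   ] F [ 3.181  4.688 -8.381] w 0.0117 q [-0.586  0.224  0.372  1.901 -0.094  1.03   1.539]
```

View pics/scene15.png

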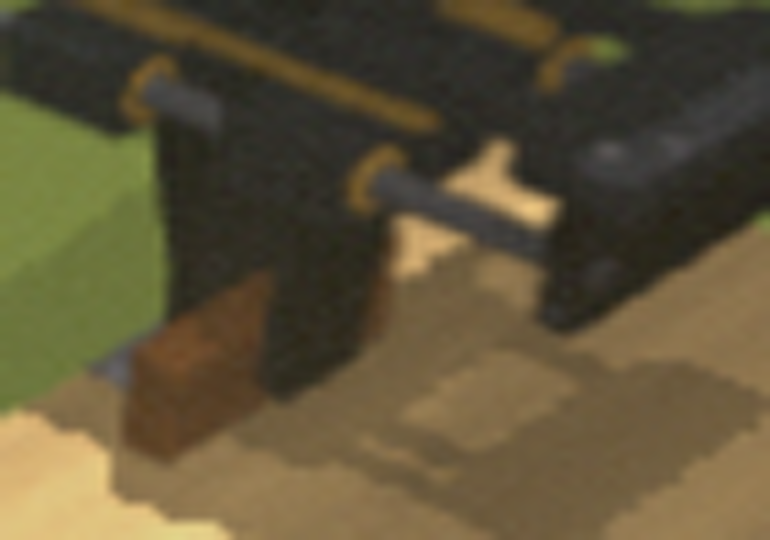

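View pics/side15.png

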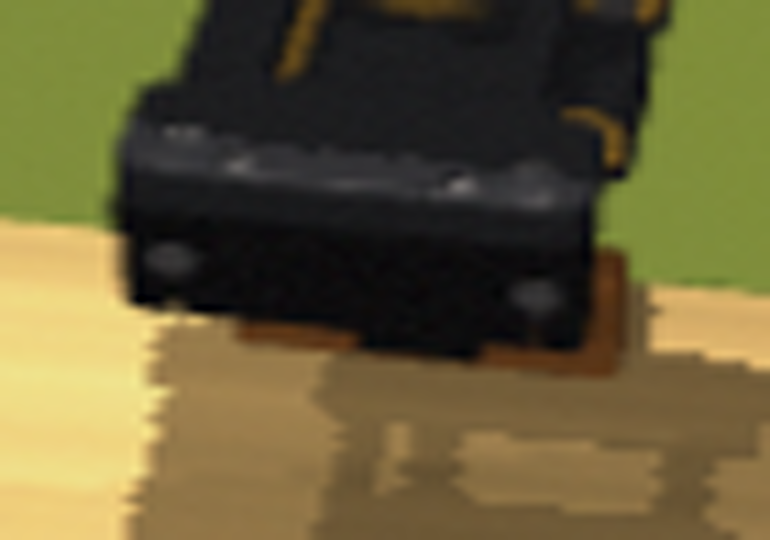

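Request:
{"api": "carry_out", "payload": {
  "commands": [
    [[255,0,0,-0.04,0,0,0],[255,0,0,-0.04,0,0,0],[255,0,0,-0.04,0,0,0]]
  ]
}}

```text
time: 26.22
ee_pos: [0.516, 0.0871, 0.0954]
eef_rot: [0.655, 0.756, 0.001, 0.001]
ft_force: [5.4, 5.2, -13.4]
width: 0.0121
```

```bash
python3 - <<'E'
from go import *
for n,(x,y) in {"scene":(375,250)}.items():
    im=r.camera(n);st();cv2.imwrite(f"pics/{n}16.png",cv2.resize(im[y:y+60,x:x+70],None,fx=11,fy=9,interpolation=cv2.INTER_CUBIC))
r.camera("side");st()
E
```

```text
t 26.27 p [0.516 0.087 0.095] yaw 1.713 tz [ 0.004  0.    -1.   ] F [  3.66    3.849 -12.509] w 0.0119 q [-0.587  0.223  0.372  1.901 -0.093  1.031  1.538]
t 26.32 p [0.516 0.087 0.095] yaw 1.713 tz [ 0.004  0.    -1.   ] F [  4.925   5.176 -12.064] w 0.0117 q [-0.587  0.223  0.372  1.901 -0.093  1.031  1.538]
```

View pics/scene16.png

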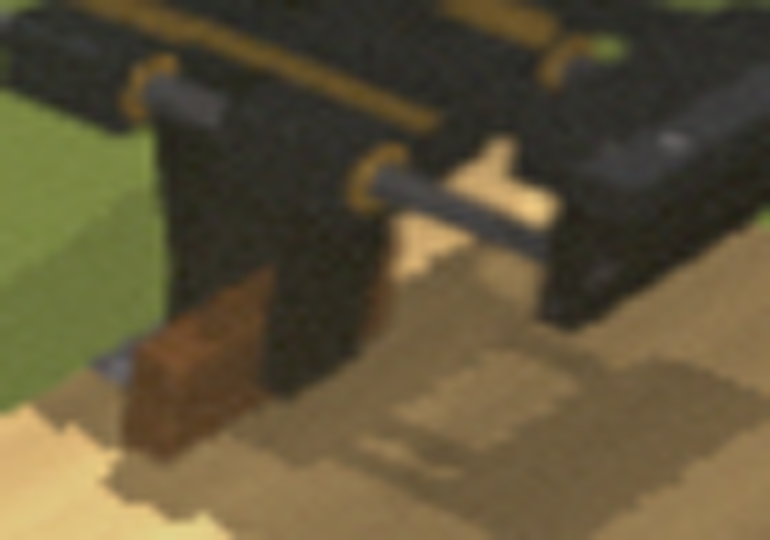

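The catch held about 12–13 N with the lid near 0.035 rad. Next I lower the lid, release it and withdraw.

Request:
{"api": "carry_out", "payload": {
  "commands": [
    [[255,0,0,0.08,0,0,0],[255,0,0,0.18,0,0,0],[255,0,0,0.18,0,0,0],[140,0,0,0.18,0,0,0],[120,0,0,0.18,0,0,0],[120,0,0,0.18,0,0,0],[120,0,0,-0.5,0,0,0],[120,0,0,-1.5,0,0,0],[120,0,0,-3,0,0,0],[120,0,0,-5,0,0,0],[120,0,0,-6.5,0,0,0],[120,0,0,-6.5,0,0,0]]
  ]
}}

```text
time: 27.82
ee_pos: [0.5169, 0.0872, 0.2621]
eef_rot: [0.655, 0.756, 0.004, 0.003]
ft_force: [0.3, -0.4, -0.8]
width: 0.0463
```

```bash
python3 - <<'E'
from go import *
st()
for n,(x,y) in {"scene":(375,250),"side":(280,265)}.items():
    im=r.camera(n);cv2.imwrite(f"pics/{n}17f.png",im);cv2.imwrite(f"pics/{n}17.png",cv2.resize(im[y:y+60,x:x+70],None,fx=11,fy=9,interpolation=cv2.INTER_CUBIC))
E
```

```text
t 27.82 p [0.517 0.087 0.262] yaw 1.713 tz [ 0.01   0.003 -1.   ] F [ 0.282 -0.363 -0.809] w 0.0463 q [-0.615  0.072  0.383  1.693 -0.028  1.371  1.486]
```

View pics/scene17.png

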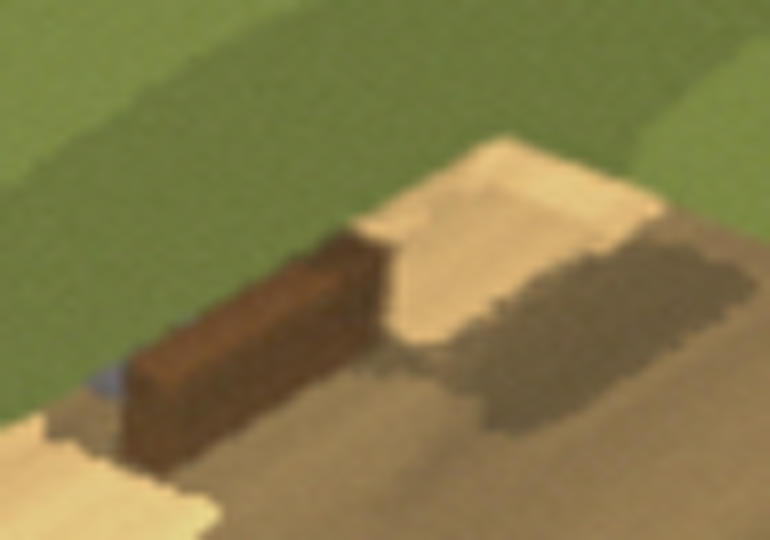

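View pics/side17.png

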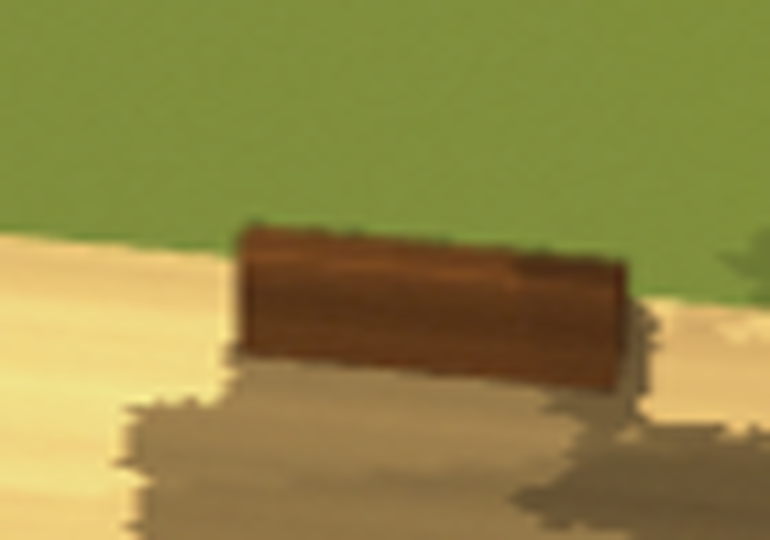

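View pics/scene17f.png

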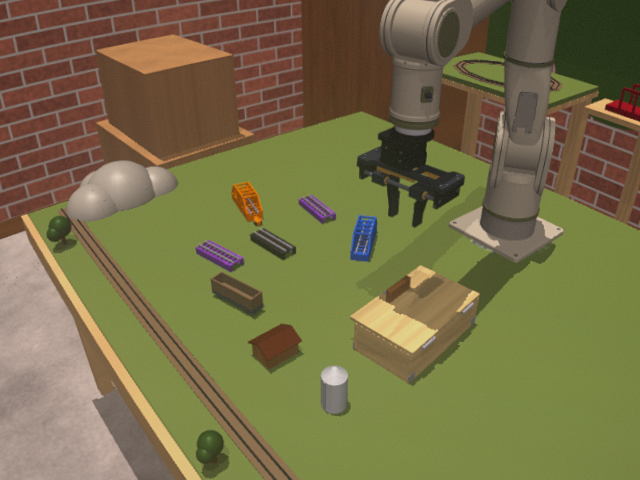

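The bar's corners sit at the same pixels as in the shut picture (scene crop (127,362) and (385,245)), and nothing else has moved. I hand it in.

```bash
python3 -c "
from bench import r
print(r.close_job())"
```

```text
the job is handed in; nothing more can be done
None
```

I finished the whole task and handed the job in at about 28 s of the 67 s allowed; no verdict was reported.

- **Bridge:** I pulled the dark red bridge about 46 mm straight out until the clip let go, then drew it clear and lifted it. I laid it upright in the case with its tongue towards the case's +x end. Camera views after release showed it flat on the floor.
- **Lid:** I pushed it over from behind, let it sink onto the catch, and pressed it shut. The bar then stopped hard at 0.111 m above the table, its height when shut. The press peaked at about 27 N, well above the 6 to 10 N needed.
- **Tug:** The lid rose about 4.6 mm at the bar (about 0.035 rad) and the catch held. The pull read 12 to 13.4 N for about 0.4 s, more than the 9 to 11 N I aimed for and close to the 14 N at which the catch gives.
- **Last checks:** After I let go, the bar was back at the same pixels as when shut, and the robot was clear of everything. The wagon, silo and hut looked unmoved. I judged the lid angle only from the tool height and pictures, and could not measure the catch force directly.

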